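# Walk a heavy box of glass plates into its shelf bay

### The job

The brown box of glass plates is too heavy to lift or to shove straight ahead: walk it into its place between the white divider and the blue sliding support by pushing its near face by turns close to the left and the right corner, until it stands square and fully home against the black back stop. Slide the blue support up so that it rests against the side of the box and steadies it. There is glass inside: never press on the box with more than 20 newtons, do not jam or squeeze it hard in the bay, keep it flat on the bench, and leave the three standing volumes and the small kraft box where they are.

Things in the scene. Friction and masses are not known exactly. Their poses are not given: they have to be found in the camera images.
- platebox: The heavy box, smooth brown board with steel corners: 130 (x) by 280 (y) by 80 mm high, 4.2 kg, too wide to grip. Origin: centre of its underside; x from near face (-65 mm) to far face (+65 mm), y to its left. Pushed squarely it needs 23 to 27 N to slide; 12 mm in from an end of the near face, 11 to 15 N (less if drawn slightly upwards), and it swings about a point 75 mm past its middle.
- front_left (a point): Left upright edge of the box's far face (box frame x = +65, y = +140 mm), 40 mm above the bench.
- front_right (a point): Right upright edge of the box's far face (box frame x = +65, y = -140 mm), 40 mm above the bench.
- right_side (a point): Centre of the box's right end face (box frame y = -140 mm), 40 mm above the bench.
- bay: The shelf bay, fixed on the bench. Origin on the bench, middle of the black back stop's front face; x points away from the robot into the stop, y left. The stop is 45 mm high and runs past the bay both ways. The box is home when its far face lies on the stop: box origin at x = -65 mm here, axes parallel, between divider and support.
- divider_inner (a point): Centre of the inner (right) face of the white divider, a fixed upright plate 4 mm thick, 85 mm high, standing out 100 mm from the stop towards the robot; this face is at y = +160 mm in the bay's frame, the point at x = -50 mm, 50 mm up.
- support (a joint): How far the blue sliding support has been pushed to the left along its rail (m): 0 fully open, 0.06 at most. It slides stiffly (about 3 N) and stays where it is left. Its inner face is at y = -172 mm + this value in the bay's frame.
- support_inner (a point): Centre of the inner (left) face of the blue support, an upright plate 4 mm thick, 85 mm high, standing out 100 mm from the stop; the point is 50 mm from the stop, 50 mm up; its axes are the bay's. The outer face, to push on, is 4 mm to the right.
- volume_black: Black bound volume standing upright beyond the divider, 105 by 40 by 150 mm high; origin under its centre. Leave alone.
- volume_red: Red bound volume standing upright, 105 by 40 by 138 mm high; origin under its centre. Leave alone.
- volume_blue: Blue bound volume standing upright, 105 by 40 by 145 mm high; origin under its centre. Leave alone.
- kraft_box: Small flat kraft box, 152 by 112 by 48 mm high, to the right of the bay; origin under its centre. Leave alone.

How it is judged (in metres and radians):
On the way:
1. the box stands square and fully home against the back stop, between divider and support (x of each of front_left, front_right in the frame of bay above -0.004 m and y of front_left in the frame of bay below 0.162 m and y of right_side in the frame of support_inner above -0.002 m), for 0.2 s.
At the end, for the whole second after the job is handed in: Both far edges of the box lie within 4 mm of the back stop, between the divider and the support, the box flat and at rest; the support's inner face is within 4 mm of the middle of the box's right end face (all of step 1 and y of right_side in the frame of support_inner below 0.004 m and angle between platebox's own z axis and vertical below 0.03 rad and linear speed of platebox below 0.01 m/s); the robot touches nothing.
It fails at once if the robot presses on the box with more than 20 N (contact force between any of the fingers, the arm and platebox above 20 N).
It fails at once if the box is jammed or squeezed in the bay (back stop, divider and support together press on it with more than 30 N) (contact force between bay and platebox above 30 N).
It fails at once if the box is tipped (more than 0.1 rad) (angle between platebox's own z axis and vertical above 0.1 rad).
It fails at once if a standing volume or the kraft box is moved by more than 15 mm or a volume is tipped (distance of any of volume_black, volume_red, volume_blue, kraft_box from where it was at the start of the episode above 0.015 m or angle between any of volume_black, volume_red, volume_blue's own z axis and vertical above 0.2 rad).
It also fails if it takes over 72 s, if anything falls off the work surface, if the arm or the gripper's body presses on something with over 40 N, if the wrist force passes 120 N, or if a joint passes its speed limit or range.

### The arm

A 6-joint arm with a two-finger parallel gripper is mounted at the origin on the work surface. World frame = base frame: x ahead of the robot, y to its left, z up, the work surface at z = 0. Lengths are in m, angles in degrees, forces in N, time in s.
With the tool pointing down it reaches from about 0.4 to 0.825 m from the base axis. Payload 7 kg.
Tool frame: the origin (TCP) lies midway between the tips of the shut fingers; the grasp point (between the pads) lies 19 mm behind it; z points along the fingers, y is the line along which they close (so a half turn about z gives the same grasp; the last joint's range is limited). The gripper opens to 88 mm and grips with 3 to 60 N. Pads are 19 mm wide; open, the fingers measure 130 mm over their backs; the gripper's body (78 mm by 193 mm) begins 47 mm behind the grasp point.
Start: joints at [-49.842, 20.546, 0.682, 0, -70.136, -16.507], TCP at [0.271, -0.618, 0.227] pointing down, gripper open.
Joint ranges: [-176.03, 176.03], [-82.01, 121.73], [-58.28, 71.71], [-173.87, 95.51], [-174.79, -0.11], [-173.66, 173.66]. Speed limits (degrees/s): [136.94, 136.94, 172.46, 180, 180, 180].

### API

Orientations are given as [roll, pitch, yaw] about the fixed x, y, z axes, in that order (R = Rz(yaw) Ry(pitch) Rx(roll)).
In Python, from plant import r gives the robot as it stands. The module is installed in compiled form; this text tells all that it offers.
- The arm moves only by the tool play_rows, never from a script. Its argument "rows" is a list of rows, each an object with "slide": the shift along the tool's x, y, z as a fraction of full scale, a list of three; "delta_rot": the turn, a rotation vector about the tool's x, y, z as a fraction of full scale, a list of three; "fingers": the opening, from -1 (shut) to 1 (fully open). In form: [{"slide": [x, y, z], "delta_rot": [rx, ry, rz], "fingers": fingers}, ...]. A call has 1 to 8 rows; each row shifts and turns the commanded pose from where the row before left it, along the tool's axes as they then stand; what a row does not reach is not made up. Full scale, the value 1, is 0.15 m for a shift and 0.08 rad for a turn. A row lasts 1/8 s, in which the tool goes at most 62.5 mm and 10.7 degrees, less where a joint would pass 70% of its speed; a pose out of reach is approached as far as the arm can. A call with a number of a shift or a turn outside -1 to 1 is refused whole. A call with a gripper value outside its range is refused whole. The fingers move at their own pace and stop on an object; "squeeze" is the grip in N (left out, the last holds). Time passes only in rows, so rows that do not move let the fingers close. It gives the time, the measured TCP pose, the force, the opening and the grip force at its end, in the units of the state.
- r.get_state(): the state, without advancing time (a new reading comes with each control period).
- r.capture(name): name is "scene" or "side" or "wrist"; returns a dict with "image" (384x512x3 uint8, blue, green, red), "fx", "fy", "cx", "cy" (pixels), "distortion" ([k1, k2, p1, p2, k3] as OpenCV has them; the pictures are not rectified), "R" (3x3) and "t" (3): a world point X has camera coordinates R X + t; the wrist camera has in their place "T_tool_cam" (4x4, takes a point from camera to tool coordinates, whose origin is the TCP and whose axes are the flange's). Camera axes: x right, y down, z forward; pixel columns grow to the right and rows downward; lengths in m; the calibration is good to about 2 mm. A picture is of the moment at which its call begins: read the wrist's pose just before it. There is no depth.
- r.close_job(): hands the job in; it is judged then, once.
The state is a dict: "time_s": time; "joints": joint angles; "qd": joint speeds; "joint_torque": joint torques, N m; "tcp_pos": TCP position; "eef_rot": TCP orientation; "contact_force": force on the tool from outside, world axes, zero at the start; "moment": the same for the moment, N m; "gripper_width": finger opening in m; "gripper_force": force on a finger pad.
Only numpy, scipy, OpenCV 4.12 (cv2) and the standard library are available. Lean on these libraries where they do the work, as an engineer would, in place of code of your own. Each camera call takes 0.05 s, during which the arm holds its last target. There are 200 camera calls.

## Working session

There is one attempt and no reset: what is moved stays moved. The work goes in short steps, Python scripts to look and compute and a tool call to move; the robot and the scene stay as the last step left them, time stands still between calls to the robot, and variables do not carry over. Pictures are saved under pics/ and viewed, at most 10 in all, crops included, and the job is handed in when it is done.

Besides the shell and the picture viewer there is one more tool, called after "Emit:" as a command line: name --argument value ..., lists and objects as JSON in quotes. play_rows: Moves the arm, as the interface text tells. Shift numbers are shares of 0.15 m and turn numbers shares of 0.08 rad, none past 1 either way. Its arguments: {"type":"object","properties":{"rows":{"type":"array"},"squeeze":{"type":"number"}},"required":["rows"]}

```bash
mkdir -p pics; ls; python3 - <<'E'
from plant import r
import cv2,pickle
s=r.get_state();print(s)
d={}
for n in("scene","side"):
    c=r.capture(n);d[n]=c;cv2.imwrite(f"pics/{n}0.png",c["image"])
    print(n,c["fx"],c["cx"],c["cy"],c["distortion"],-c["R"].T@c["t"])
pickle.dump(d,open("cap0.pkl","wb"))
a=cv2.resize(d["scene"]["image"],(800,600),interpolation=cv2.INTER_CUBIC);cv2.imwrite("pics/s0b.png",a)
a=cv2.resize(d["side"]["image"],(800,600),interpolation=cv2.INTER_CUBIC);cv2.imwrite("pics/d0b.png",a)
E
```

```text
pics
{'time_s': 0.0, 'joints': array([-4.98410597e+01,  2.05916298e+01,  6.32933038e-01, -2.00026215e-02,
       -7.01331773e+01, -1.65076719e+01]), 'qd': array([ 0.04255676, -0.10501514, -0.07517098, -0.00271015, -0.04449672,
        0.00480841]), 'joint_torque': array([ 5.36458665e-04, -5.82726073e+01,  2.93063325e+01,  6.99733302e+00,
        6.89477936e-03, -1.80313100e-04]), 'tcp_pos': array([ 0.27058146, -0.61786902,  0.22561445]), 'eef_rot': array([ 1.79906569e+02, -8.07946444e-03, -1.56355538e+02]), 'contact_force': array([-0.11982731, -0.13319294,  0.05692071]), 'moment': array([-0.04501694,  0.00638246,  0.00747292]), 'gripper_force': 0.0, 'gripper_width': 0.08780866642098184}
scene 380.1278982321081 255.923129813289 194.9246660257887 [0.03403069 0.         0.         0.         0.        ] [ 1.12178004 -0.18148354  0.94206347]
side 431.3314685842301 259.1312419624679 191.2729003317982 [-0.03127627  0.          0.          0.          0.        ] [0.46698544 1.06058211 0.73084282]
```

View pics/s0b.png

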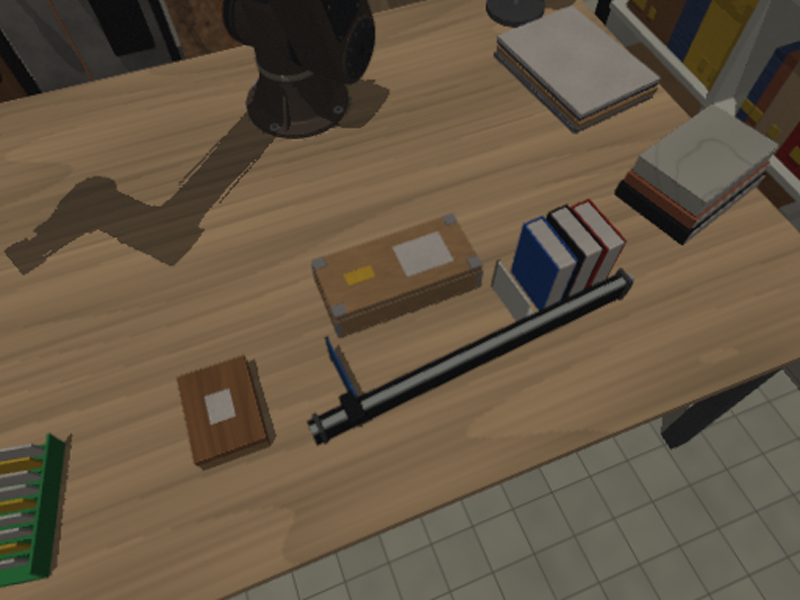

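View pics/d0b.png

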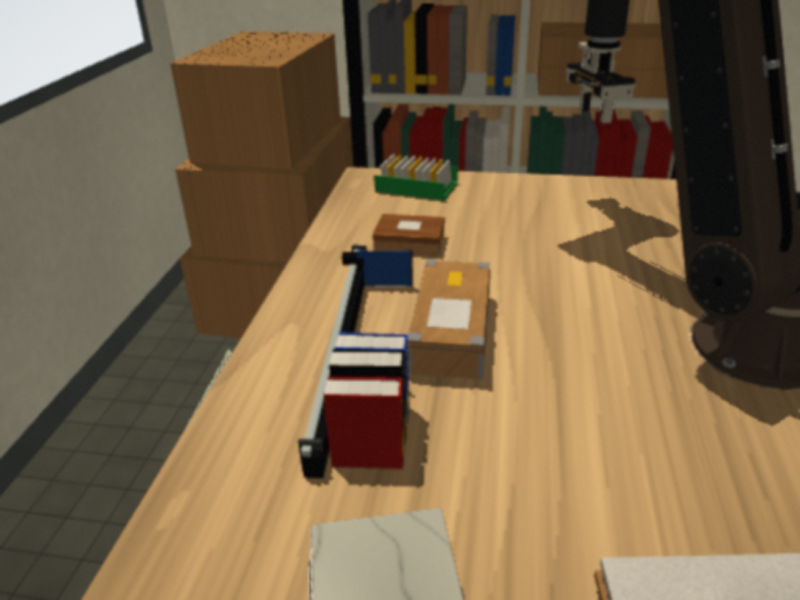

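The scene view (800 px wide) shows the box top with corners near (318,262), (450,218), (475,263) and (338,312). The divider is near (513,290), the blue support near (342,368), and the rail runs (315,430)–(630,285). I'll enlarge both views.

```bash
python3 - <<'E'
import cv2,pickle
d=pickle.load(open("cap0.pkl","rb"))
a=d["scene"]["image"][130:290,192:412];cv2.imwrite("pics/s1.png",cv2.resize(a,None,fx=3.6,fy=3.6,interpolation=cv2.INTER_CUBIC))
a=d["side"]["image"][150:310,180:340];cv2.imwrite("pics/d1.png",cv2.resize(a,None,fx=3.75,fy=3.75,interpolation=cv2.INTER_CUBIC))
E
```

```text
(no output)
```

View pics/s1.png

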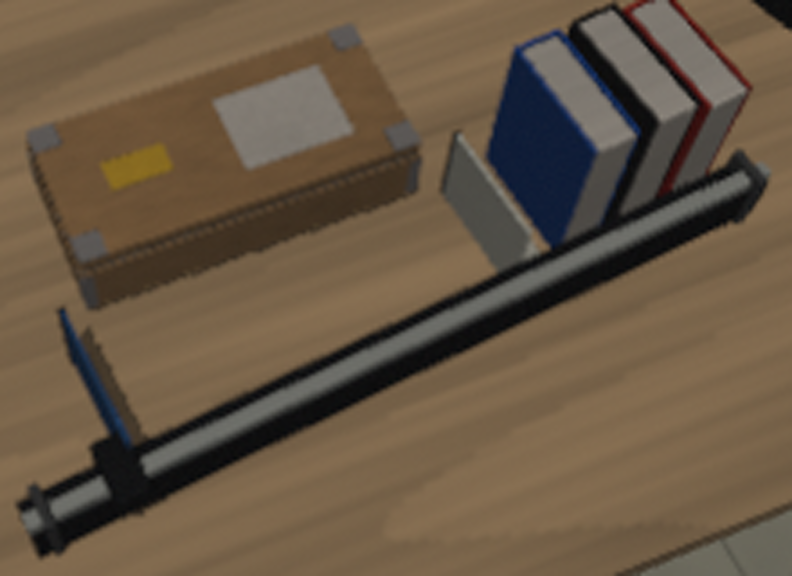

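View pics/d1.png

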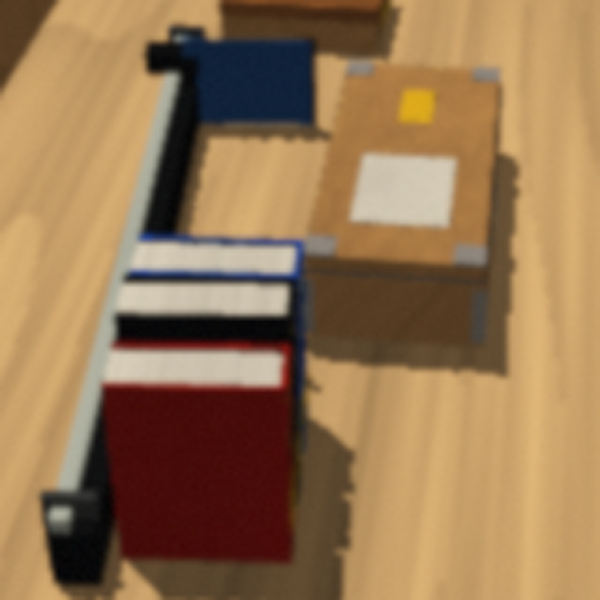

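```bash
cat > h.py <<'E'
import numpy as np,cv2
from scipy.optimize import least_squares
def proj(c,X):
    K=np.array([[c["fx"],0,c["cx"]],[0,c["fy"],c["cy"]],[0,0,1.]])
    return cv2.projectPoints(np.asarray(X,float),cv2.Rodrigues(c["R"])[0],np.asarray(c["t"],float),K,np.asarray(c["distortion"],float))[0].reshape(-1,2)
def place(p,L):
    c,s=np.cos(p[2]),np.sin(p[2]);L=np.asarray(L,float)
    return np.c_[p[0]+c*L[:,0]-s*L[:,1],p[1]+s*L[:,0]+c*L[:,1],L[:,2]]
def unc(pts,sc,ox,oy): return (np.asarray(pts,float)+.5)/sc-.5+[ox,oy]
E
cat > fit0.py <<'E'
from h import *
import pickle
d=pickle.load(open("cap0.pkl","rb"));S,D=d["scene"],d["side"]
s=lambda p:unc(p,3.6,192,130); e=lambda p:unc(p,3.75,180,150)
bs=[[-.065,.14,.08],[-.065,-.14,.08],[.065,-.14,.08],[.065,-.14,0],[.065,.14,.08],[.065,.14,0]]
us=s([[355,24],[28,132],[80,265],[92,308],[418,150],[415,192]])
bd=[[-.065,-.14,.08],[.065,-.14,.08],[.065,.14,.08],[-.065,.14,.08],[-.065,.14,0]]
ud=e([[500,68],[347,62],[305,257],[488,265],[480,343]])
f=lambda p:np.r_[(proj(S,place(p,bs))-us).ravel(),(proj(D,place(p,bd))-ud).ravel()]
o=least_squares(f,[.6,0,0],loss='soft_l1');print("box",o.x,np.degrees(o.x[2]));print(f(o.x).reshape(-1,2).round(1).tolist())
vs=[[-.1,.16,.085],[-.1,.16,0]];uvs=s([[457,131],[442,192]])
def g(p):
    y=-.172+p[3]
    a=(proj(S,place(p,vs+[[-.1,y,.085]]))-np.r_[uvs,s([[62,310]])]).ravel()
    b=(proj(D,place(p,[[-.1,y,.085],[-.1,y,0],[0,y,.085]]))-e([[315,38],[313,125],[197,40]])).ravel()
    q=proj(S,place(p,[[0,-.1,.045],[0,.25,.045]]));L=s([[150,435],[735,168]]);n=np.array([-(L[1]-L[0])[1],(L[1]-L[0])[0]]);n/=np.hypot(*n)
    return np.r_[a,b,(q-L[0])@n]
o2=least_squares(g,[.75,0,0,0],loss='soft_l1');print("bay",o2.x,np.degrees(o2.x[2]));print(g(o2.x).round(1).tolist())
b,y=o.x,o2.x
c,sn=np.cos(y[2]),np.sin(y[2]);R=np.array([[c,sn],[-sn,c]])
print("box in bay",R@(b[:2]-y[:2]),np.degrees(b[2]-y[2]))
E
python3 fit0.py
```

```text
box [0.55682438 0.02763776 0.01426432] 0.8172851585730965
[[-0.6, -1.2], [-1.5, -0.5], [-0.4, 0.3], [-0.7, 2.4], [2.1, -2.2], [-0.2, 1.7], [0.4, 0.4], [-0.7, -0.1], [-1.9, 0.1], [-0.1, 1.2], [0.8, 4.9]]
bay [0.73877852 0.04184462 0.08921699 0.00278116] 5.111756769146446
[0.1, 0.8, 0.4, 0.5, -0.9, -0.5, -0.7, 0.8, 0.3, 0.5, -0.5, -0.1, -0.2, -1.4]
box in bay [-0.18249628  0.00206152] -4.294471610573349
```

```bash
cat >> fit0.py <<'E'
def f2(p):
    A=np.array(bs);B=np.array(bd)
    for M in(A,B): M[:,2]=np.where(M[:,2]>0,p[3],p[4])
    return np.r_[(proj(S,place(p,A))-us).ravel(),(proj(D,place(p,B))-ud).ravel()]
o3=least_squares(f2,[.6,0,0,.08,0],loss='soft_l1');print(o3.x,np.degrees(o3.x[2]));print(f2(o3.x).reshape(-1,2).round(1).tolist())
b=o3.x
print("box in bay",R@(b[:2]-y[:2]),np.degrees(b[2]-y[2]))
for n,c,bx,sc,ox,oy in(("s",S,(130,290,192,412),3.6,192,130),("d",D,(150,310,180,340),3.75,180,150)):
    im=cv2.resize(c["image"][bx[0]:bx[1],bx[2]:bx[3]],None,fx=sc,fy=sc,interpolation=cv2.INTER_CUBIC)
    def ln(P,col):
        q=((proj(c,P)-[ox,oy]+.5)*sc-.5)
        cv2.polylines(im,[np.round(q).astype(int)],True,col,1,cv2.LINE_AA)
    for z in(0,.08): ln(place(o.x,[[a*.065,bb*.14,z] for a,bb in((1,1),(1,-1),(-1,-1),(-1,1))]),(0,255,0))
    for yy in(.16,-.172+y[3]): ln(place(y,[[-.1,yy,0],[-.1,yy,.085],[0,yy,.085],[0,yy,0]]),(255,255,0))
    ln(place(y,[[0,-.2,.045],[0,.3,.045]]),(0,0,255))
    cv2.imwrite(f"pics/ov_{n}.png",im)
a=cv2.imread("pics/ov_s.png");bb=cv2.imread("pics/ov_d.png");bb=cv2.resize(bb,(576,576));
cv2.imwrite("pics/ov.png",cv2.resize(np.hstack([a,bb]),(800,336),interpolation=cv2.INTER_AREA))
E
python3 fit0.py|tail -3
```

```text
[0.55776516 0.02697923 0.01045168 0.07954628 0.01487714] 0.5988370709355052
[[-0.5, -0.7], [-1.5, -0.2], [-0.7, 0.6], [-1.5, 0.2], [2.0, -1.6], [0.3, -0.5], [0.3, 0.4], [-0.8, -0.1], [-2.4, 0.0], [-0.7, 1.2], [0.5, 0.4]]
box in bay [-0.18161791  0.00132178] -4.51291969821094
```

View pics/ov_s.png

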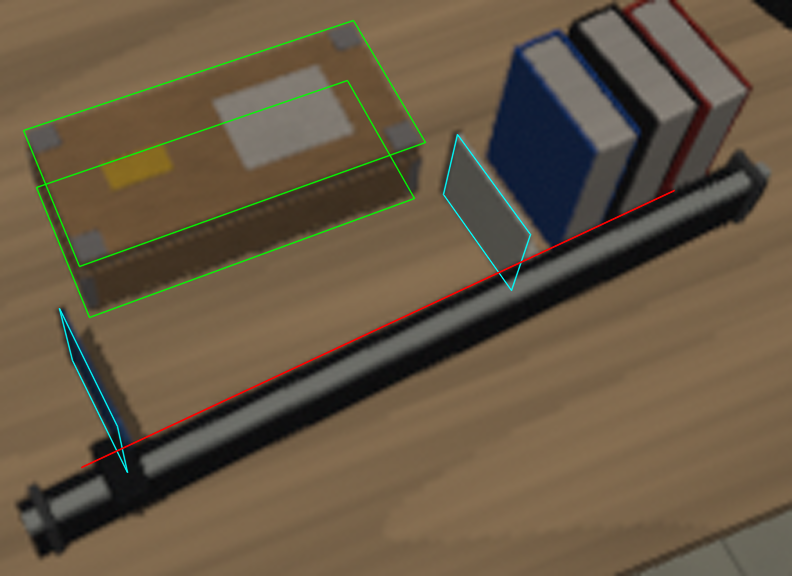

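Emit:
play_rows --rows '[{"slide":[0,0,0],"delta_rot":[0,0,-1],"fingers":-1},{"slide":[0,0,0],"delta_rot":[0,0,-1],"fingers":-1},{"slide":[0,0,0],"delta_rot":[0,0,-1],"fingers":-1},{"slide":[0,0,0],"delta_rot":[0,0,-1],"fingers":-1},{"slide":[0,0,0],"delta_rot":[0,0,-1],"fingers":-1},{"slide":[0,0,0],"delta_rot":[0,0,-1],"fingers":-1},{"slide":[0,0,0],"delta_rot":[0,0,-1],"fingers":-1},{"slide":[0,0,0],"delta_rot":[0,0,-1],"fingers":-1}]' --squeeze 10

```text
time_s: 1.1
tcp_pos: [0.2706, -0.618, 0.226]
eef_rot: [180.0, 0.0, -119.5]
contact_force: [-0.1, 0.6, 0.1]
gripper_width: 0.0132
gripper_force: 0.0
```

Emit:
play_rows --rows '[{"slide":[0,0,0],"delta_rot":[0,0,-1],"fingers":-1},{"slide":[0,0,0],"delta_rot":[0,0,-1],"fingers":-1},{"slide":[0,0,0],"delta_rot":[0,0,-1],"fingers":-1},{"slide":[0,0,0],"delta_rot":[0,0,-1],"fingers":-1},{"slide":[0,0,0],"delta_rot":[0,0,-1],"fingers":-1},{"slide":[0,0,0],"delta_rot":[0,0,-1],"fingers":-1},{"slide":[0,0,0],"delta_rot":[0,0,-1],"fingers":-1},{"slide":[0,0,0],"delta_rot":[0,0,-0.6],"fingers":-1}]'

```text
time_s: 2.1
tcp_pos: [0.2706, -0.618, 0.226]
eef_rot: [180.0, 0.1, -84.7]
contact_force: [-0.2, 1.2, -0.9]
gripper_width: 0.0006
gripper_force: 0.0
```

```bash
cat > st.py <<'E'
from h import *
from plant import r
import sys
BAY=np.array([.73878,.04184,.08922])
c,s=np.cos(BAY[2]),np.sin(BAY[2]);RB=np.array([[c,s],[-s,c]])
tb=lambda p:RB@(np.asarray(p)[:2]-BAY[:2])
def show():
    q=r.get_state();F=q["contact_force"]
    print("t",round(q["time_s"],2),"bay mm",(tb(q["tcp_pos"])*1e3).round(1),"z",round(q["tcp_pos"][2]*1e3,1),"rpy",q["eef_rot"].round(2),"F bay",(RB@F[:2]).round(1),F[2].round(1))
if __name__=="__main__": show()
E
python3 - <<'E'
from st import *
show()
import pickle
S=pickle.load(open("cap0.pkl","rb"))["scene"]
def gnd(u,z):
    return least_squares(lambda p:(proj(S,[[p[0],p[1],z]])-u).ravel(),[.7,0]).x
for p,z in(((488,160),0),((555,245),0),((520,47),.145),((598,150),.145)):
    print(tb(gnd(unc([p],3.6,192,130)[0],z)))
B=np.array([.5572,.0275,.0135])
for L in([-.065,-.14,0],[-.065,.14,0]): print("near corner",tb(place(B,[L])[0]))
E
```

```text
t 2.1 bay mm [-525.1 -615.5] z 226.0 rpy [ 1.7998e+02  6.0000e-02 -8.4730e+01] F bay [-0.1  1.2] -0.9
[-0.111689    0.20987831]
[-0.01845618  0.21345723]
[-0.11303797  0.21237983]
[-0.01095455  0.21075816]
near corner [-0.25753991 -0.13278563]
near corner [-0.23635857  0.14641206]
```

Emit:
play_rows --rows '[{"slide":[-0.331,-0.143,0],"delta_rot":[0,0,0],"fingers":-1},{"slide":[-0.331,-0.143,0],"delta_rot":[0,0,0],"fingers":-1},{"slide":[-0.331,-0.143,0],"delta_rot":[0,0,0],"fingers":-1},{"slide":[-0.331,-0.143,0],"delta_rot":[0,0,0],"fingers":-1},{"slide":[-0.331,-0.143,0],"delta_rot":[0,0,0],"fingers":-1},{"slide":[-0.331,-0.143,0],"delta_rot":[0,0,0],"fingers":-1},{"slide":[-0.331,-0.143,0],"delta_rot":[0,0,0],"fingers":-1},{"slide":[-0.331,-0.143,0],"delta_rot":[0,0,0],"fingers":-1}]'

```text
time_s: 3.1
tcp_pos: [0.4061, -0.2056, 0.2265]
eef_rot: [-180.0, 0.0, -84.8]
contact_force: [1.3, 0.4, -0.6]
gripper_width: 0.0004
gripper_force: 0.0
```

Emit:
play_rows --rows '[{"slide":[-0.331,-0.143,0],"delta_rot":[0,0,0],"fingers":-1},{"slide":[-0.331,-0.143,0],"delta_rot":[0,0,0],"fingers":-1},{"slide":[0,0,0.3],"delta_rot":[0,0,0],"fingers":-1},{"slide":[0,0,0.3],"delta_rot":[0,0,0],"fingers":-1},{"slide":[0,0,0.3],"delta_rot":[0,0,0],"fingers":-1},{"slide":[0,0,0.3],"delta_rot":[0,0,0],"fingers":-1},{"slide":[0,0,0],"delta_rot":[0,0,0],"fingers":-1}]'

```text
time_s: 3.98
tcp_pos: [0.437, -0.105, 0.0441]
eef_rot: [179.6, -0.0, -84.9]
contact_force: [0.2, 0.3, 0.8]
gripper_width: 0.0003
gripper_force: 0.0
```

```bash
python3 st.py
```

```text
t 3.98 bay mm [-313.7 -119.3] z 44.1 rpy [ 1.7958e+02 -3.0000e-02 -8.4870e+01] F bay [0.3 0.3] 0.8
```

Emit:
play_rows --rows '[{"slide":[0,-0.055,0.02],"delta_rot":[0,0,0],"fingers":-1},{"slide":[0,-0.055,0],"delta_rot":[0,0,0],"fingers":-1},{"slide":[0,-0.04,0],"delta_rot":[0,0,0],"fingers":-1},{"slide":[0,-0.016,0],"delta_rot":[0,0,0],"fingers":-1},{"slide":[0,-0.016,0],"delta_rot":[0,0,0],"fingers":-1},{"slide":[0,-0.016,0],"delta_rot":[0,0,0],"fingers":-1},{"slide":[0,-0.016,0],"delta_rot":[0,0,0],"fingers":-1}]'

```text
time_s: 4.85
tcp_pos: [0.4718, -0.1016, 0.0436]
eef_rot: [180.0, 0.0, -84.8]
contact_force: [-0.5, -0.3, 0.2]
gripper_width: 0.0005
gripper_force: 0.0
```

```bash
python3 st.py
```

```text
t 4.85 bay mm [-278.7 -119.1] z 43.6 rpy [180.     0.   -84.85] F bay [-0.5 -0.2] 0.2
```

Emit:
play_rows --rows '[{"slide":[0,-0.016,0],"delta_rot":[0,0,0],"fingers":-1},{"slide":[0,-0.016,0],"delta_rot":[0,0,0],"fingers":-1},{"slide":[0,-0.016,0],"delta_rot":[0,0,0],"fingers":-1},{"slide":[0,-0.016,0],"delta_rot":[0,0,0],"fingers":-1}]'

```text
time_s: 5.35
tcp_pos: [0.4761, -0.1015, 0.0426]
eef_rot: [179.5, 0.0, -84.9]
contact_force: [-16.5, 0.8, 12.3]
gripper_width: 0.0006
gripper_force: 9.2
```

```bash
python3 st.py
```

```text
t 5.35 bay mm [-274.4 -119.3] z 42.6 rpy [ 1.7947e+02  1.0000e-02 -8.4930e+01] F bay [-16.3   2.2] 12.3
```

Emit:
play_rows --rows '[{"slide":[0,0.01,-0.015],"delta_rot":[0,0,0],"fingers":-1},{"slide":[0,0,-0.015],"delta_rot":[0,0,0],"fingers":-1}]'

```text
time_s: 5.6
tcp_pos: [0.4768, -0.1013, 0.047]
eef_rot: [179.7, 0.0, -84.9]
contact_force: [-5.1, -1.1, -1.8]
gripper_width: 0.0001
gripper_force: 2.4
```

```bash
python3 st.py
```

```text
t 5.6 bay mm [-273.7 -119.3] z 47.0 rpy [ 1.7969e+02  1.0000e-02 -8.4910e+01] F bay [-5.2 -0.6] -1.8
```

Emit:
play_rows --rows '[{"slide":[0,-0.014,-0.004],"delta_rot":[0,0,0],"fingers":-1},{"slide":[0,-0.014,-0.002],"delta_rot":[0,0,0],"fingers":-1},{"slide":[0,-0.014,-0.002],"delta_rot":[0,0,0],"fingers":-1}]'

```text
time_s: 5.98
tcp_pos: [0.4796, -0.1018, 0.0473]
eef_rot: [179.3, -0.0, -85.0]
contact_force: [-11.9, -6.7, 0.6]
gripper_width: 0.0003
gripper_force: 6.2
```

```bash
python3 st.py
```

```text
t 5.97 bay mm [-271.  -119.9] z 47.3 rpy [ 1.7932e+02 -2.0000e-02 -8.4980e+01] F bay [-12.4  -5.6] 0.6
```

Emit:
play_rows --rows '[{"slide":[0.006,-0.018,-0.002],"delta_rot":[0,0,0],"fingers":-1},{"slide":[0.006,-0.018,-0.002],"delta_rot":[0,0,0],"fingers":-1},{"slide":[0.006,-0.018,-0.002],"delta_rot":[0,0,0],"fingers":-1},{"slide":[0.006,-0.018,-0.002],"delta_rot":[0,0,0],"fingers":-1},{"slide":[0.006,-0.018,-0.002],"delta_rot":[0,0,0],"fingers":-1}]'

```text
time_s: 6.6
tcp_pos: [0.4941, -0.1047, 0.0485]
eef_rot: [179.4, 0.0, -85.0]
contact_force: [-9.7, -2.2, -3.4]
gripper_width: 0.0004
gripper_force: 4.8
```

```bash
python3 st.py
```

```text
t 6.6 bay mm [-256.8 -124.1] z 48.5 rpy [ 1.7938e+02  1.0000e-02 -8.4960e+01] F bay [-9.8 -1.3] -3.4
```

Emit:
play_rows --rows '[{"slide":[0.006,-0.02,-0.001],"delta_rot":[0,0,0],"fingers":-1},{"slide":[0.006,-0.022,-0.001],"delta_rot":[0,0,0],"fingers":-1},{"slide":[0.006,-0.022,-0.001],"delta_rot":[0,0,0],"fingers":-1},{"slide":[0.006,-0.022,-0.001],"delta_rot":[0,0,0],"fingers":-1},{"slide":[0.005,-0.022,-0.001],"delta_rot":[0,0,0],"fingers":-1}]'

```text
time_s: 7.22
tcp_pos: [0.5104, -0.1077, 0.0491]
eef_rot: [179.3, 0.0, -85.0]
contact_force: [-10.5, -4.6, -4.4]
gripper_width: 0.0008
gripper_force: 5.2
```

```bash
cat > look.py <<'E'
# find box pose by fitting the 4 label/box top corners? -> save crops
from st import *
import sys
n=sys.argv[1]
c=r.capture("scene");im=c["image"];import pickle;pickle.dump(c,open(f"cap_{n}.pkl","wb"))
cv2.imwrite(f"pics/{n}.png",cv2.resize(im[130:290,192:412],None,fx=3.6,fy=3.6,interpolation=cv2.INTER_CUBIC))
show()
E
python3 look.py p1
```

```text
t 7.28 bay mm [-240.2 -128.7] z 49.2 rpy [ 1.7937e+02 -1.0000e-02 -8.4940e+01] F bay [-10.8  -3.4] -4.3
```

View pics/p1.png

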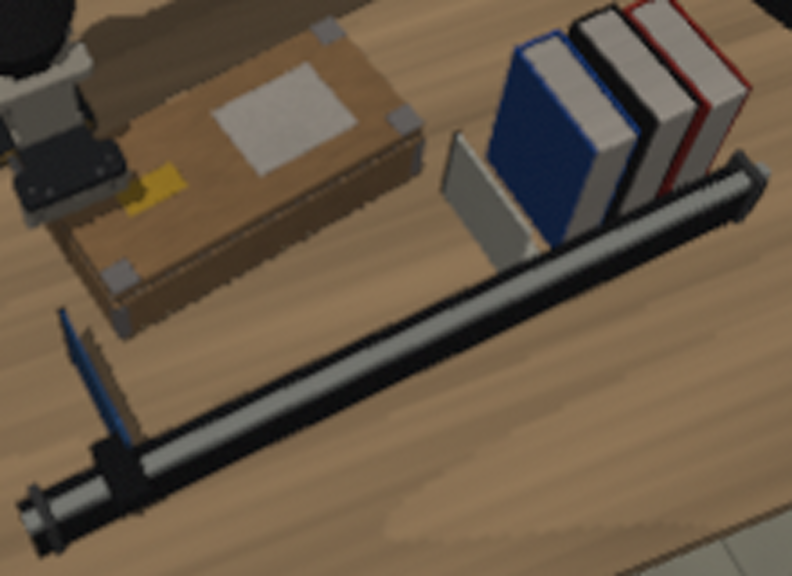

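```bash
cat > track.py <<'E'
# box pose by aligning the top-face texture with that of the first pictures
from st import *
import pickle
from scipy.optimize import minimize
REF=pickle.load(open("cap0.pkl","rb"));P0=np.array([.5572,.0275,.0135])
gx,gy=np.meshgrid(np.arange(-.075,.0751,.0015),np.arange(-.15,.1501,.0015),indexing="ij")
L=np.c_[gx.ravel(),gy.ravel(),np.full(gx.size,.08)]
def patch(c,p,ax=None):
    q=proj(c,place(p,L)).astype(np.float32).reshape(*gx.shape,2)
    im=cv2.GaussianBlur(cv2.cvtColor(c["image"],cv2.COLOR_BGR2LAB),(0,0),1.0).astype(np.float32)
    return cv2.remap(im,q[...,0],q[...,1],cv2.INTER_LINEAR)
def fit(caps,init):
    T={n:patch(REF[n],P0) for n in caps}
    def cost(p):
        return sum(np.minimum(np.abs(patch(caps[n],p)-T[n]).sum(-1),60).mean() for n in caps)
    best=None
    for da in(-.06,0,.06):
        for dx in(-.01,.01):
            i=np.array(init)+[dx,0,da]
            o=minimize(cost,i,method="Nelder-Mead",options=dict(initial_simplex=i+np.array([[0,0,0],[.012,0,0],[0,.012,0],[0,0,.06]]),xatol=1e-4,fatol=1e-3))
            if best is None or o.fun<best.fun: best=o
    return best.x,best.fun
def report(p,f=0):
    b=tb(p[:2]);print("box bay mm",(b*1e3).round(1),"yaw",round(np.degrees(p[2]-BAY[2]),2),"cost",round(f,2))
    q=[p[0],p[1],p[2]]
    for n,l in(("FL",[.065,.14,0]),("FR",[.065,-.14,0]),("NL",[-.065,.14,0]),("NR",[-.065,-.14,0])): print(n,(tb(place(q,[l])[0])*1e3).round(1),end="  ")
    print()
if __name__=="__main__":
    show();caps={n:r.capture(n) for n in("scene","side")}
    try: init=np.load("last.npy")
    except Exception: init=P0
    for n in("scene","side"):
        p,f=fit({n:caps[n]},init);report(p,f)
    p,f=fit(caps,init);report(p,f);np.save("last.npy",p)
E
python3 - <<'E'
from track import *
c=pickle.load(open("cap_p1.pkl","rb"))
u=unc([[421,138],[118,300],[418,172],[128,338],[330,16]],3.6,192,130)
l=[[.065,.14,.08],[.065,-.14,.08],[.065,.14,.01],[.065,-.14,.01],[-.065,.14,.08]]
o=least_squares(lambda p:(proj(c,place(p,l))-u).ravel(),[.57,.02,.15]);report(o.x,o.cost);np.save("last.npy",o.x)
E
python3 track.py
```

```text
box bay mm [-169.4    1.1] yaw 6.03 cost 12.99
FL [-119.5  147.2]  FR [ -90.  -131.3]  NL [-248.8  133.5]  NR [-219.3 -144.9]  
t 7.28 bay mm [-240.2 -128.7] z 49.2 rpy [ 1.7937e+02 -1.0000e-02 -8.4940e+01] F bay [-10.8  -3.4] -4.3
box bay mm [-169.4    2.3] yaw 6.17 cost 16.1
FL [-119.9  148.5]  FR [ -89.8 -129.9]  NL [-249.1  134.5]  NR [-219.  -143.8]  
box bay mm [-171.3    4.4] yaw 6.46 cost 21.42
FL [-122.5  150.8]  FR [ -90.9 -127.4]  NL [-251.6  136.2]  NR [-220.1 -142.1]  
box bay mm [-170.3    4. ] yaw 6.38 cost 37.89
FL [-121.3  150.4]  FR [ -90.2 -127.9]  NL [-250.5  135.9]  NR [-219.4 -142.3]
```

Emit:
play_rows --rows '[{"slide":[0,0.15,0],"delta_rot":[0,0,0],"fingers":-1},{"slide":[0,0.15,0.01],"delta_rot":[0,0,0],"fingers":-1},{"slide":[-0.278,0,0.01],"delta_rot":[0,0,0],"fingers":-1},{"slide":[-0.278,0,0.01],"delta_rot":[0,0,0],"fingers":-1},{"slide":[-0.278,0,0],"delta_rot":[0,0,0],"fingers":-1},{"slide":[-0.278,0,0],"delta_rot":[0,0,0],"fingers":-1},{"slide":[-0.278,0,0],"delta_rot":[0,0,0],"fingers":-1},{"slide":[-0.278,0,0],"delta_rot":[0,0,0],"fingers":-1}]'

```text
time_s: 8.38
tcp_pos: [0.4492, 0.1403, 0.0472]
eef_rot: [-180.0, 0.0, -84.8]
contact_force: [0.6, 0.2, -0.1]
gripper_width: 0.0004
gripper_force: 0.0
```

Emit:
play_rows --rows '[{"slide":[0,-0.02,0],"delta_rot":[0,0,0],"fingers":-1},{"slide":[0,-0.014,0],"delta_rot":[0,0,0],"fingers":-1}]'

```text
time_s: 8.62
tcp_pos: [0.4543, 0.1392, 0.0469]
eef_rot: [180.0, -0.0, -84.8]
contact_force: [0.6, -0.5, 0.2]
gripper_width: 0.0002
gripper_force: 0.0
```

```bash
python3 st.py
```

```text
t 8.62 bay mm [-274.7  122.3] z 46.9 rpy [179.99  -0.   -84.8 ] F bay [ 0.5 -0.5] 0.2
```

Emit:
play_rows --rows '[{"slide":[0,-0.014,0],"delta_rot":[0,0,0],"fingers":-1},{"slide":[0,-0.014,-0.003],"delta_rot":[0,0,0],"fingers":-1},{"slide":[-0.003,-0.014,-0.005],"delta_rot":[0,0,0],"fingers":-1},{"slide":[-0.003,-0.014,-0.005],"delta_rot":[0,0,0],"fingers":-1},{"slide":[-0.004,-0.014,-0.003],"delta_rot":[0,0,0],"fingers":-1}]'

```text
time_s: 9.25
tcp_pos: [0.4626, 0.1403, 0.0488]
eef_rot: [179.8, -0.1, -84.9]
contact_force: [-10.6, -0.5, 6.8]
gripper_width: 0.0005
gripper_force: 5.7
```

```bash
python3 st.py
```

```text
t 9.25 bay mm [-266.3  122.7] z 48.8 rpy [ 1.7977e+02 -9.0000e-02 -8.4900e+01] F bay [-10.6   0.5] 6.8
```

Emit:
play_rows --rows '[{"slide":[-0.003,-0.006,-0.015],"delta_rot":[0,0,0],"fingers":-1},{"slide":[-0.004,-0.012,-0.01],"delta_rot":[0,0,0],"fingers":-1},{"slide":[-0.006,-0.016,-0.002],"delta_rot":[0,0,0],"fingers":-1},{"slide":[-0.006,-0.018,-0.001],"delta_rot":[0,0,0],"fingers":-1}]'

```text
time_s: 9.75
tcp_pos: [0.4682, 0.1431, 0.0517]
eef_rot: [179.6, -0.2, -84.9]
contact_force: [-8.7, -0.1, -4.6]
gripper_width: 0.0003
gripper_force: 4.5
```

```bash
python3 st.py
```

```text
t 9.75 bay mm [-260.5  124.9] z 51.7 rpy [ 1.7957e+02 -1.6000e-01 -8.4930e+01] F bay [-8.7  0.7] -4.6
```

Emit:
play_rows --rows '[{"slide":[-0.006,-0.02,0],"delta_rot":[0,0,0],"fingers":-1},{"slide":[-0.007,-0.022,0],"delta_rot":[0,0,0],"fingers":-1},{"slide":[-0.007,-0.024,0],"delta_rot":[0,0,0],"fingers":-1},{"slide":[-0.007,-0.026,0],"delta_rot":[0,0,0],"fingers":-1},{"slide":[-0.007,-0.026,0],"delta_rot":[0,0,0],"fingers":-1},{"slide":[-0.007,-0.026,0],"delta_rot":[0,0,0],"fingers":-1},{"slide":[-0.007,-0.026,0],"delta_rot":[0,0,0],"fingers":-1},{"slide":[-0.007,-0.026,0],"delta_rot":[0,0,0],"fingers":-1}]'

```text
time_s: 10.75
tcp_pos: [0.4963, 0.1541, 0.0517]
eef_rot: [179.5, -0.2, -84.9]
contact_force: [-12.2, 0.5, -0.7]
gripper_width: 0.0008
gripper_force: 5.9
```

```bash
python3 track.py
```

```text
t 10.75 bay mm [-231.5  133.4] z 51.7 rpy [ 1.7953e+02 -1.5000e-01 -8.4950e+01] F bay [-12.1   1.6] -0.7
box bay mm [-159.5    0.4] yaw -4.57 cost 7.65
FL [-83.6 134.8]  FR [-105.9 -144.3]  NL [-213.2  145.2]  NR [-235.5 -133.9]  
box bay mm [-158.8    2. ] yaw -3.85 cost 41.86
FL [-84.6 137.3]  FR [-103.4 -142.1]  NL [-214.3  146. ]  NR [-233.1 -133.4]  
box bay mm [-159.4    0.6] yaw -4.47 cost 49.59
FL [-83.7 135.1]  FR [-105.5 -144. ]  NL [-213.3  145.3]  NR [-235.2 -133.9]
```

Emit:
play_rows --rows '[{"slide":[-0.006,-0.02,-0.001],"delta_rot":[0,0,0],"fingers":-1},{"slide":[-0.006,-0.022,-0.001],"delta_rot":[0,0,0],"fingers":-1},{"slide":[-0.006,-0.024,-0.001],"delta_rot":[0,0,0],"fingers":-1},{"slide":[-0.005,-0.024,-0.001],"delta_rot":[0,0,0],"fingers":-1},{"slide":[-0.005,-0.024,-0.001],"delta_rot":[0,0,0],"fingers":-1}]'

```text
time_s: 11.48
tcp_pos: [0.5133, 0.16, 0.0522]
eef_rot: [179.5, -0.1, -84.9]
contact_force: [-9.7, 1.7, -4.8]
gripper_width: 0.0007
gripper_force: 4.6
```

```bash
python3 track.py
```

```text
t 11.47 bay mm [-214.1  137.7] z 52.2 rpy [ 1.7955e+02 -1.4000e-01 -8.4940e+01] F bay [-9.5  2.5] -4.8
box bay mm [-153.9    0.4] yaw -9.98 cost 8.29
FL [-65.6 127. ]  FR [-114.1 -148.8]  NL [-193.7  149.5]  NR [-242.2 -126.3]  
box bay mm [-154.7    0.6] yaw -10.04 cost 44.91
FL [-66.3 127.1]  FR [-115.1 -148.6]  NL [-194.3  149.8]  NR [-243.1 -126. ]  
box bay mm [-153.9    0.4] yaw -10.04 cost 53.22
FL [-65.5 127. ]  FR [-114.3 -148.7]  NL [-193.5  149.6]  NR [-242.4 -126.1]
```

Emit:
play_rows --rows '[{"slide":[0,0.21,0],"delta_rot":[0,0,0],"fingers":-1},{"slide":[0,0.21,0.01],"delta_rot":[0,0,0],"fingers":-1},{"slide":[0.276,0,0.01],"delta_rot":[0,0,0],"fingers":-1},{"slide":[0.276,0,0.01],"delta_rot":[0,0,0],"fingers":-1},{"slide":[0.276,0,0],"delta_rot":[0,0,0],"fingers":-1},{"slide":[0.276,0,0],"delta_rot":[0,0,0],"fingers":-1},{"slide":[0.276,0,0],"delta_rot":[0,0,0],"fingers":-1},{"slide":[0.276,0,0],"delta_rot":[0,0,0],"fingers":-1}]'

```text
time_s: 12.58
tcp_pos: [0.4773, -0.0927, 0.0501]
eef_rot: [-180.0, -0.0, -84.8]
contact_force: [1.7, -0.3, 0.5]
gripper_width: 0.0006
gripper_force: 0.0
```

Emit:
play_rows --rows '[{"slide":[0,-0.02,0],"delta_rot":[0,0,0],"fingers":-1},{"slide":[0,-0.016,0],"delta_rot":[0,0,0],"fingers":-1},{"slide":[0,-0.016,0],"delta_rot":[0,0,0],"fingers":-1}]'

```text
time_s: 12.95
tcp_pos: [0.4849, -0.0899, 0.0499]
eef_rot: [-180.0, 0.0, -84.8]
contact_force: [-1.0, 0.6, 0.2]
gripper_width: 0.0004
gripper_force: 0.0
```

```bash
python3 st.py
```

```text
t 12.95 bay mm [-264.6 -108.6] z 49.9 rpy [-179.98    0.    -84.78] F bay [-0.9  0.7] 0.2
```

Emit:
play_rows --rows '[{"slide":[0,-0.014,0],"delta_rot":[0,0,0],"fingers":-1},{"slide":[0.003,-0.012,-0.01],"delta_rot":[0,0,0],"fingers":-1},{"slide":[0.005,-0.012,-0.012],"delta_rot":[0,0,0],"fingers":-1},{"slide":[0.006,-0.014,-0.01],"delta_rot":[0,0,0],"fingers":-1},{"slide":[0.007,-0.016,-0.005],"delta_rot":[0,0,0],"fingers":-1}]'

```text
time_s: 13.58
tcp_pos: [0.4919, -0.0928, 0.0545]
eef_rot: [179.7, 0.1, -84.9]
contact_force: [-8.9, 6.5, 0.1]
gripper_width: 0.0006
gripper_force: 4.6
```

```bash
python3 st.py
```

```text
t 13.57 bay mm [-257.9 -112.1] z 54.5 rpy [ 1.7968e+02  6.0000e-02 -8.4930e+01] F bay [-8.3  7.3] 0.1
```

Emit:
play_rows --rows '[{"slide":[0.002,-0.016,-0.003],"delta_rot":[0,0,0],"fingers":-1},{"slide":[0.004,-0.018,-0.002],"delta_rot":[0,0,0],"fingers":-1},{"slide":[0.007,-0.02,-0.002],"delta_rot":[0,0,0],"fingers":-1},{"slide":[0.008,-0.022,-0.001],"delta_rot":[0,0,0],"fingers":-1},{"slide":[0.008,-0.024,-0.001],"delta_rot":[0,0,0],"fingers":-1},{"slide":[0.008,-0.024,-0.001],"delta_rot":[0,0,0],"fingers":-1}]'

```text
time_s: 14.32
tcp_pos: [0.508, -0.0982, 0.0547]
eef_rot: [179.3, -0.0, -85.0]
contact_force: [-10.6, -4.2, -3.2]
gripper_width: 0.0005
gripper_force: 5.2
```

```bash
python3 st.py
```

```text
t 14.32 bay mm [-242.4 -118.9] z 54.7 rpy [ 1.7934e+02 -1.0000e-02 -8.4980e+01] F bay [-11.   -3.2] -3.2
```

Emit:
play_rows --rows '[{"slide":[0.009,-0.025,-0.001],"delta_rot":[0,0,0],"fingers":-1},{"slide":[0.009,-0.026,-0.001],"delta_rot":[0,0,0],"fingers":-1},{"slide":[0.009,-0.026,-0.001],"delta_rot":[0,0,0],"fingers":-1},{"slide":[0.008,-0.026,-0.001],"delta_rot":[0,0,0],"fingers":-1},{"slide":[0.008,-0.026,-0.001],"delta_rot":[0,0,0],"fingers":-1},{"slide":[0.008,-0.026,-0.001],"delta_rot":[0,0,0],"fingers":-1},{"slide":[0.007,-0.026,-0.001],"delta_rot":[0,0,0],"fingers":-1},{"slide":[0.007,-0.024,-0.001],"delta_rot":[0,0,0],"fingers":-1}]'

```text
time_s: 15.32
tcp_pos: [0.5397, -0.105, 0.0556]
eef_rot: [179.3, 0.0, -85.0]
contact_force: [-10.2, -3.5, -5.0]
gripper_width: 0.0007
gripper_force: 5.0
```

```bash
python3 track.py
```

```text
t 15.32 bay mm [-211.4 -128.5] z 55.6 rpy [ 1.7934e+02  1.0000e-02 -8.4960e+01] F bay [-10.5  -2.5] -5.0
box bay mm [-137.1    1.3] yaw 4.97 cost 15.33
FL [-84.5 146.4]  FR [ -60.2 -132.5]  NL [-214.   135.1]  NR [-189.7 -143.8]  
box bay mm [-139.9    3.2] yaw 5.32 cost 21.4
FL [-88.1 148.6]  FR [ -62.2 -130.2]  NL [-217.6  136.6]  NR [-191.6 -142.2]  
box bay mm [-138.7    2.9] yaw 5.06 cost 37.39
FL [-86.3 148.1]  FR [ -61.6 -130.8]  NL [-215.8  136.6]  NR [-191.1 -142.3]
```

Emit:
play_rows --rows '[{"slide":[0.006,-0.022,0],"delta_rot":[0,0,0],"fingers":-1},{"slide":[0.006,-0.024,0],"delta_rot":[0,0,0],"fingers":-1},{"slide":[0.005,-0.024,0],"delta_rot":[0,0,0],"fingers":-1},{"slide":[0.005,-0.024,0],"delta_rot":[0,0,0],"fingers":-1}]'

```text
time_s: 15.92
tcp_pos: [0.5539, -0.1071, 0.0557]
eef_rot: [179.3, 0.0, -85.0]
contact_force: [-10.4, -3.4, -2.4]
gripper_width: 0.0004
gripper_force: 5.6
```

Emit:
play_rows --rows '[{"slide":[0,0.2,0],"delta_rot":[0,0,0],"fingers":-1},{"slide":[0,0.19,0.015],"delta_rot":[0,0,0],"fingers":-1},{"slide":[-0.272,0,0.015],"delta_rot":[0,0,0],"fingers":-1},{"slide":[-0.272,0,0.015],"delta_rot":[0,0,0],"fingers":-1},{"slide":[-0.272,0,0],"delta_rot":[0,0,0],"fingers":-1},{"slide":[-0.272,0,0],"delta_rot":[0,0,0],"fingers":-1},{"slide":[-0.272,0,0],"delta_rot":[0,0,0],"fingers":-1},{"slide":[-0.272,0,0],"delta_rot":[0,0,0],"fingers":-1}]'

```text
time_s: 16.92
tcp_pos: [0.4798, 0.1343, 0.0517]
eef_rot: [-180.0, 0.0, -84.8]
contact_force: [1.0, 1.0, -0.8]
gripper_width: 0.0008
gripper_force: 0.0
```

Emit:
play_rows --rows '[{"slide":[0,0,0],"delta_rot":[0,0,0],"fingers":-1}]'

```text
time_s: 17.05
tcp_pos: [0.4803, 0.1354, 0.0517]
eef_rot: [-179.9, 0.0, -84.7]
contact_force: [-0.3, -0.4, -0.1]
gripper_width: 0.0007
gripper_force: 0.0
```

```bash
python3 track.py
```

```text
t 17.05 bay mm [-249.1  116.2] z 51.7 rpy [-1.7992e+02  3.0000e-02 -8.4650e+01] F bay [-0.3 -0.4] -0.1
box bay mm [-134.5    1.3] yaw 8.81 cost 7.81
FL [-91.7 149.6]  FR [ -48.8 -127.1]  NL [-220.1  129.7]  NR [-177.3 -147. ]  
box bay mm [-133.     4.3] yaw 8.02 cost 30.99
FL [-88.2 152. ]  FR [ -49.1 -125.2]  NL [-216.9  133.9]  NR [-177.9 -143.3]  
box bay mm [-134.3    1.8] yaw 8.67 cost 39.16
FL [-91.1 150. ]  FR [ -48.9 -126.8]  NL [-219.6  130.4]  NR [-177.4 -146.4]
```

Emit:
play_rows --rows '[{"slide":[0,-0.03,0],"delta_rot":[0,0,0],"fingers":-1},{"slide":[0,-0.016,0],"delta_rot":[0,0,0],"fingers":-1},{"slide":[0,-0.014,0],"delta_rot":[0,0,0],"fingers":-1},{"slide":[-0.002,-0.012,-0.01],"delta_rot":[0,0,0],"fingers":-1},{"slide":[-0.002,-0.012,-0.012],"delta_rot":[0,0,0],"fingers":-1},{"slide":[-0.004,-0.014,-0.01],"delta_rot":[0,0,0],"fingers":-1},{"slide":[-0.006,-0.016,-0.005],"delta_rot":[0,0,0],"fingers":-1}]'

```text
time_s: 18.02
tcp_pos: [0.4938, 0.135, 0.0559]
eef_rot: [179.7, -0.1, -84.9]
contact_force: [-9.8, -1.8, 0.7]
gripper_width: 0.0004
gripper_force: 5.2
```

```bash
python3 st.py
```

```text
t 18.02 bay mm [-235.7  114.6] z 55.9 rpy [ 1.7969e+02 -1.2000e-01 -8.4900e+01] F bay [-10.   -0.9] 0.7
```

Forces are good, so I'll continue with a longer push.

Emit:
play_rows --rows '[{"slide":[-0.006,-0.018,-0.002],"delta_rot":[0,0,0],"fingers":-1},{"slide":[-0.008,-0.02,-0.002],"delta_rot":[0,0,0],"fingers":-1},{"slide":[-0.008,-0.022,-0.001],"delta_rot":[0,0,0],"fingers":-1},{"slide":[-0.008,-0.024,-0.001],"delta_rot":[0,0,0],"fingers":-1},{"slide":[-0.008,-0.025,-0.001],"delta_rot":[0,0,0],"fingers":-1},{"slide":[-0.008,-0.026,-0.001],"delta_rot":[0,0,0],"fingers":-1},{"slide":[-0.008,-0.026,0],"delta_rot":[0,0,0],"fingers":-1},{"slide":[-0.008,-0.026,0],"delta_rot":[0,0,0],"fingers":-1}]'

```text
time_s: 19.02
tcp_pos: [0.5195, 0.147, 0.0561]
eef_rot: [179.6, -0.1, -84.9]
contact_force: [-11.6, 1.8, -3.0]
gripper_width: 0.0003
gripper_force: 5.3
```

```bash
python3 track.py
```

```text
t 19.02 bay mm [-209.   124.2] z 56.1 rpy [ 1.7955e+02 -1.2000e-01 -8.4910e+01] F bay [-11.4   2.8] -3.0
box bay mm [-125.7   -0.6] yaw 0.67 cost 8.68
FL [-62.4 140.2]  FR [ -59.1 -139.8]  NL [-192.4  138.7]  NR [-189.1 -141.3]  
box bay mm [-126.     0.8] yaw -0.12 cost 40.41
FL [-60.7 140.7]  FR [ -61.3 -139.3]  NL [-190.7  141. ]  NR [-191.3 -139. ]  
box bay mm [-125.7   -0.3] yaw 0.65 cost 49.13
FL [-62.3 140.4]  FR [ -59.1 -139.5]  NL [-192.3  139. ]  NR [-189.1 -141. ]
```

Emit:
play_rows --rows '[{"slide":[-0.008,-0.025,-0.001],"delta_rot":[0,0,0],"fingers":-1},{"slide":[-0.008,-0.026,-0.001],"delta_rot":[0,0,0],"fingers":-1},{"slide":[-0.008,-0.027,-0.001],"delta_rot":[0,0,0],"fingers":-1},{"slide":[-0.007,-0.027,0],"delta_rot":[0,0,0],"fingers":-1},{"slide":[-0.007,-0.027,0],"delta_rot":[0,0,0],"fingers":-1},{"slide":[-0.006,-0.027,0],"delta_rot":[0,0,0],"fingers":-1},{"slide":[-0.005,-0.027,0],"delta_rot":[0,0,0],"fingers":-1},{"slide":[-0.004,-0.027,0],"delta_rot":[0,0,0],"fingers":-1}]'

```text
time_s: 20.12
tcp_pos: [0.5505, 0.158, 0.0564]
eef_rot: [179.5, -0.1, -84.9]
contact_force: [-11.1, 1.9, -3.7]
gripper_width: 0.0003
gripper_force: 5.5
```

```bash
python3 track.py
```

```text
t 20.12 bay mm [-177.1  132.5] z 56.4 rpy [ 1.7954e+02 -9.0000e-02 -8.4920e+01] F bay [-10.9   2.9] -3.7
box bay mm [-114.8   -1.1] yaw -9.08 cost 9.04
FL [-28.5 126.8]  FR [ -72.7 -149.6]  NL [-156.9  147.4]  NR [-201.1 -129.1]  
box bay mm [-113.7   -0.9] yaw -7.9 cost 46.63
FL [-30.1 128.9]  FR [ -68.6 -148.5]  NL [-158.9  146.8]  NR [-197.4 -130.6]  
box bay mm [-114.8   -1. ] yaw -9.03 cost 55.72
FL [-28.6 127.1]  FR [ -72.6 -149.4]  NL [-157.   147.5]  NR [-201. -129.]
```

Emit:
play_rows --rows '[{"slide":[0,0.2,0],"delta_rot":[0,0,0],"fingers":-1},{"slide":[0,0.19,0.015],"delta_rot":[0,0,0],"fingers":-1},{"slide":[0.272,0,0.015],"delta_rot":[0,0,0],"fingers":-1},{"slide":[0.272,0,0.01],"delta_rot":[0,0,0],"fingers":-1},{"slide":[0.272,0,0],"delta_rot":[0,0,0],"fingers":-1},{"slide":[0.272,0,0],"delta_rot":[0,0,0],"fingers":-1},{"slide":[0.272,0,0],"delta_rot":[0,0,0],"fingers":-1},{"slide":[0.272,0,0],"delta_rot":[0,0,0],"fingers":-1}]'

```text
time_s: 21.22
tcp_pos: [0.5191, -0.0912, 0.0529]
eef_rot: [-179.9, -0.0, -84.8]
contact_force: [0.8, 0.7, -0.8]
gripper_width: 0.0005
gripper_force: 0.0
```

Emit:
play_rows --rows '[{"slide":[0,-0.01,0],"delta_rot":[0,0,0],"fingers":-1}]'

```text
time_s: 21.35
tcp_pos: [0.5202, -0.092, 0.0526]
eef_rot: [-180.0, -0.0, -85.0]
contact_force: [-0.8, 0.6, -0.9]
gripper_width: 0.0002
gripper_force: 0.0
```

```bash
python3 st.py
```

```text
t 21.35 bay mm [-229.7 -113.8] z 52.6 rpy [-1.7998e+02 -1.0000e-02 -8.5010e+01] F bay [-0.7  0.6] -0.9
```

Emit:
play_rows --rows '[{"slide":[0,-0.03,0],"delta_rot":[0,0,0],"fingers":-1},{"slide":[0,-0.018,0],"delta_rot":[0,0,0],"fingers":-1},{"slide":[0,-0.014,0],"delta_rot":[0,0,0],"fingers":-1},{"slide":[0.002,-0.012,-0.01],"delta_rot":[0,0,0],"fingers":-1},{"slide":[0.002,-0.012,-0.012],"delta_rot":[0,0,0],"fingers":-1},{"slide":[0.004,-0.014,-0.01],"delta_rot":[0,0,0],"fingers":-1},{"slide":[0.006,-0.016,-0.005],"delta_rot":[0,0,0],"fingers":-1}]'

```text
time_s: 22.22
tcp_pos: [0.5339, -0.0903, 0.0568]
eef_rot: [179.6, 0.1, -84.9]
contact_force: [-8.6, 3.7, -2.3]
gripper_width: 0.0004
gripper_force: 4.1
```

```bash
python3 st.py
```

```text
t 22.23 bay mm [-215.9 -113.3] z 56.8 rpy [ 1.7963e+02  6.0000e-02 -8.4920e+01] F bay [-8.2  4.4] -2.3
```

Emit:
play_rows --rows '[{"slide":[0.006,-0.018,-0.001],"delta_rot":[0,0,0],"fingers":-1},{"slide":[0.008,-0.02,-0.001],"delta_rot":[0,0,0],"fingers":-1},{"slide":[0.008,-0.022,-0.001],"delta_rot":[0,0,0],"fingers":-1},{"slide":[0.008,-0.024,-0.001],"delta_rot":[0,0,0],"fingers":-1},{"slide":[0.008,-0.025,-0.001],"delta_rot":[0,0,0],"fingers":-1},{"slide":[0.009,-0.026,-0.001],"delta_rot":[0,0,0],"fingers":-1},{"slide":[0.009,-0.026,0],"delta_rot":[0,0,0],"fingers":-1},{"slide":[0.008,-0.026,0],"delta_rot":[0,0,0],"fingers":-1}]'

```text
time_s: 23.22
tcp_pos: [0.5606, -0.0988, 0.0567]
eef_rot: [179.4, 0.0, -85.0]
contact_force: [-10.3, -5.0, -2.4]
gripper_width: 0.0006
gripper_force: 5.3
```

```bash
python3 track.py
```

```text
t 23.23 bay mm [-190.  -124.2] z 56.7 rpy [179.37   0.   -84.96] F bay [-10.7  -4. ] -2.4
box bay mm [-104.6   -1.8] yaw 0.15 cost 15.03
FL [-40.  138.4]  FR [ -39.2 -141.6]  NL [-170.   138.1]  NR [-169.2 -141.9]  
box bay mm [-107.5    0.2] yaw -0.22 cost 21.67
FL [-41.9 139.9]  FR [ -43.  -140.1]  NL [-171.9  140.4]  NR [-173.  -139.6]  
box bay mm [-106.5   -0.5] yaw 0.04 cost 37.28
FL [-41.6 139.5]  FR [ -41.4 -140.5]  NL [-171.6  139.4]  NR [-171.4 -140.6]
```

Emit:
play_rows --rows '[{"slide":[0.008,-0.024,0],"delta_rot":[0,0,0],"fingers":-1},{"slide":[0.008,-0.025,0],"delta_rot":[0,0,0],"fingers":-1},{"slide":[0.007,-0.025,0],"delta_rot":[0,0,0],"fingers":-1},{"slide":[0.007,-0.025,0],"delta_rot":[0,0,0],"fingers":-1},{"slide":[0.006,-0.025,0],"delta_rot":[0,0,0],"fingers":-1},{"slide":[0.005,-0.025,0],"delta_rot":[0,0,0],"fingers":-1},{"slide":[0.005,-0.025,0],"delta_rot":[0,0,0],"fingers":-1},{"slide":[0.005,-0.025,0],"delta_rot":[0,0,0],"fingers":-1}]'

```text
time_s: 24.32
tcp_pos: [0.5908, -0.1039, 0.0568]
eef_rot: [179.3, -0.0, -84.9]
contact_force: [-11.6, -4.6, -1.1]
gripper_width: 0.0008
gripper_force: 6.1
```

Emit:
play_rows --rows '[{"slide":[0,0.18,0],"delta_rot":[0,0,0],"fingers":-1},{"slide":[0,0.18,0.015],"delta_rot":[0,0,0],"fingers":-1},{"slide":[-0.272,0,0.015],"delta_rot":[0,0,0],"fingers":-1},{"slide":[-0.272,0,0.01],"delta_rot":[0,0,0],"fingers":-1},{"slide":[-0.272,0,0],"delta_rot":[0,0,0],"fingers":-1},{"slide":[-0.272,0,0],"delta_rot":[0,0,0],"fingers":-1},{"slide":[-0.272,0,0],"delta_rot":[0,0,0],"fingers":-1},{"slide":[-0.272,0,0],"delta_rot":[0,0,0],"fingers":-1}]'

```text
time_s: 25.32
tcp_pos: [0.5212, 0.1381, 0.0534]
eef_rot: [-179.9, 0.0, -84.8]
contact_force: [1.3, 0.3, -0.2]
gripper_width: 0.0006
gripper_force: 0.0
```

Emit:
play_rows --rows '[{"slide":[0,0,0],"delta_rot":[0,0,0],"fingers":-1}]'

```text
time_s: 25.45
tcp_pos: [0.5215, 0.1392, 0.0535]
eef_rot: [-179.9, 0.0, -84.7]
contact_force: [1.0, -0.5, -0.4]
gripper_width: 0.0006
gripper_force: 0.0
```

```bash
python3 track.py
```

```text
t 25.45 bay mm [-207.7  116.4] z 53.5 rpy [-1.799e+02  4.000e-02 -8.465e+01] F bay [ 1.  -0.6] -0.4
box bay mm [-97.   -0.4] yaw 8.62 cost 8.7
FL [-53.7 147.7]  FR [ -11.7 -129.1]  NL [-182.3  128.2]  NR [-140.3 -148.6]  
box bay mm [-96.1   0.8] yaw 7.94 cost 33.54
FL [-51.  148.5]  FR [ -12.4 -128.8]  NL [-179.8  130.5]  NR [-141.1 -146.8]  
box bay mm [-97.   -0.2] yaw 8.55 cost 42.32
FL [-53.5 147.9]  FR [ -11.9 -129. ]  NL [-182.   128.6]  NR [-140.4 -148.3]
```

Emit:
play_rows --rows '[{"slide":[0.02,-0.02,0],"delta_rot":[0,0,0],"fingers":-1},{"slide":[0,-0.016,0],"delta_rot":[0,0,0],"fingers":-1},{"slide":[0,-0.014,0],"delta_rot":[0,0,0],"fingers":-1},{"slide":[0,-0.012,-0.01],"delta_rot":[0,0,0],"fingers":-1},{"slide":[-0.003,-0.012,-0.012],"delta_rot":[0,0,0],"fingers":-1},{"slide":[-0.004,-0.014,-0.008],"delta_rot":[0,0,0],"fingers":-1},{"slide":[-0.006,-0.016,-0.005],"delta_rot":[0,0,0],"fingers":-1}]'

```text
time_s: 26.42
tcp_pos: [0.5325, 0.1349, 0.0566]
eef_rot: [179.5, -0.2, -84.9]
contact_force: [-10.3, -2.7, -1.4]
gripper_width: -0.0
gripper_force: 5.3
```

```bash
python3 st.py
```

```text
t 26.43 bay mm [-197.2  111.1] z 56.6 rpy [ 1.7954e+02 -1.6000e-01 -8.4920e+01] F bay [-10.5  -1.7] -1.4
```

Emit:
play_rows --rows '[{"slide":[-0.006,-0.018,-0.001],"delta_rot":[0,0,0],"fingers":-1},{"slide":[-0.008,-0.02,-0.001],"delta_rot":[0,0,0],"fingers":-1},{"slide":[-0.008,-0.022,-0.001],"delta_rot":[0,0,0],"fingers":-1},{"slide":[-0.008,-0.024,-0.001],"delta_rot":[0,0,0],"fingers":-1},{"slide":[-0.008,-0.025,-0.001],"delta_rot":[0,0,0],"fingers":-1},{"slide":[-0.008,-0.026,-0.001],"delta_rot":[0,0,0],"fingers":-1},{"slide":[-0.008,-0.026,0],"delta_rot":[0,0,0],"fingers":-1},{"slide":[-0.008,-0.025,0],"delta_rot":[0,0,0],"fingers":-1}]'

```text
time_s: 27.42
tcp_pos: [0.5592, 0.1475, 0.057]
eef_rot: [179.5, -0.1, -84.9]
contact_force: [-10.9, 1.6, -2.1]
gripper_width: 0.0002
gripper_force: 5.4
```

```bash
python3 track.py
```

```text
t 27.43 bay mm [-169.4  121.3] z 57.0 rpy [ 1.7952e+02 -1.1000e-01 -8.4910e+01] F bay [-10.7   2.6] -2.1
box bay mm [-87.5  -1.6] yaw -0.04 cost 9.5
FL [-22.4 138.4]  FR [ -22.6 -141.6]  NL [-152.4  138.5]  NR [-152.6 -141.5]  
box bay mm [-87.3   0.4] yaw 0.13 cost 43.91
FL [-22.6 140.5]  FR [ -22.  -139.5]  NL [-152.6  140.3]  NR [-152.  -139.7]  
box bay mm [-87.5  -1.2] yaw -0.03 cost 53.48
FL [-22.4 138.7]  FR [ -22.6 -141.3]  NL [-152.4  138.8]  NR [-152.6 -141.2]
```

Emit:
play_rows --rows '[{"slide":[-0.008,-0.025,0],"delta_rot":[0,0,0],"fingers":-1},{"slide":[-0.007,-0.026,0],"delta_rot":[0,0,0],"fingers":-1},{"slide":[-0.007,-0.026,0],"delta_rot":[0,0,0],"fingers":-1},{"slide":[-0.006,-0.024,0],"delta_rot":[0,0,0],"fingers":-1}]'

```text
time_s: 28.02
tcp_pos: [0.5736, 0.153, 0.0571]
eef_rot: [179.5, -0.1, -84.9]
contact_force: [-11.9, 1.3, -2.0]
gripper_width: 0.0005
gripper_force: 6.1
```

Emit:
play_rows --rows '[{"slide":[0,0.15,0],"delta_rot":[0,0,0],"fingers":-1},{"slide":[0,0.15,0.015],"delta_rot":[0,0,0],"fingers":-1},{"slide":[0.272,0,0.015],"delta_rot":[0,0,0],"fingers":-1},{"slide":[0.272,0,0.01],"delta_rot":[0,0,0],"fingers":-1},{"slide":[0.272,0,0],"delta_rot":[0,0,0],"fingers":-1},{"slide":[0.272,0,0],"delta_rot":[0,0,0],"fingers":-1},{"slide":[0.272,0,0],"delta_rot":[0,0,0],"fingers":-1},{"slide":[0.272,0,0],"delta_rot":[0,0,0],"fingers":-1}]'

```text
time_s: 29.02
tcp_pos: [0.5562, -0.0948, 0.0536]
eef_rot: [-179.9, -0.0, -84.8]
contact_force: [0.2, 0.3, -0.4]
gripper_width: -0.0
gripper_force: 0.0
```

Emit:
play_rows --rows '[{"slide":[0,0,0],"delta_rot":[0,0,0],"fingers":-1}]'

```text
time_s: 29.15
tcp_pos: [0.5558, -0.0958, 0.0533]
eef_rot: [-180.0, -0.0, -85.0]
contact_force: [0.1, 1.0, 0.2]
gripper_width: 0.0004
gripper_force: 0.0
```

```bash
python3 track.py
```

```text
t 29.15 bay mm [-194.5 -120.8] z 53.3 rpy [-1.7995e+02 -1.0000e-02 -8.5010e+01] F bay [0.2 1. ] 0.2
box bay mm [-80.9  -1.1] yaw -4.35 cost 13.04
FL [ -5.5 133.6]  FR [ -26.8 -145.6]  NL [-135.1  143.5]  NR [-156.4 -135.7]  
box bay mm [-84.   -0.7] yaw -5.21 cost 24.52
FL [ -6.5 132.8]  FR [ -32. -146.]  NL [-136.   144.6]  NR [-161.4 -134.2]  
box bay mm [-82.4  -0.8] yaw -4.39 cost 38.2
FL [ -6.9 133.8]  FR [ -28.3 -145.4]  NL [-136.5  143.8]  NR [-157.9 -135.4]
```

Emit:
play_rows --rows '[{"slide":[0,-0.05,0],"delta_rot":[0,0,0],"fingers":-1},{"slide":[0,-0.035,0],"delta_rot":[0,0,0],"fingers":-1},{"slide":[0,-0.014,0],"delta_rot":[0,0,0],"fingers":-1},{"slide":[0,-0.014,-0.005],"delta_rot":[0,0,0],"fingers":-1},{"slide":[0.002,-0.012,-0.012],"delta_rot":[0,0,0],"fingers":-1},{"slide":[0.004,-0.012,-0.01],"delta_rot":[0,0,0],"fingers":-1},{"slide":[0.005,-0.014,-0.006],"delta_rot":[0,0,0],"fingers":-1},{"slide":[0.006,-0.016,-0.003],"delta_rot":[0,0,0],"fingers":-1}]'

```text
time_s: 30.25
tcp_pos: [0.5766, -0.0938, 0.0573]
eef_rot: [179.6, 0.1, -84.9]
contact_force: [-9.9, 3.6, 0.5]
gripper_width: 0.0007
gripper_force: 4.8
```

```bash
python3 st.py
```

```text
t 30.25 bay mm [-173.6 -120.6] z 57.3 rpy [ 1.7959e+02  7.0000e-02 -8.4920e+01] F bay [-9.5  4.5] 0.5
```

To TCP x ≈ -156: about 17 mm more.

Emit:
play_rows --rows '[{"slide":[0.005,-0.018,-0.002],"delta_rot":[0,0,0],"fingers":-1},{"slide":[0.006,-0.02,-0.001],"delta_rot":[0,0,0],"fingers":-1},{"slide":[0.006,-0.02,-0.001],"delta_rot":[0,0,0],"fingers":-1},{"slide":[0.006,-0.02,-0.001],"delta_rot":[0,0,0],"fingers":-1},{"slide":[0.006,-0.018,-0.001],"delta_rot":[0,0,0],"fingers":-1},{"slide":[0.005,-0.016,0],"delta_rot":[0,0,0],"fingers":-1}]'

```text
time_s: 31.0
tcp_pos: [0.5922, -0.0985, 0.0574]
eef_rot: [179.4, 0.0, -84.9]
contact_force: [-12.1, -1.5, -0.6]
gripper_width: 0.0006
gripper_force: 5.9
```

```bash
python3 track.py
```

```text
t 31.0 bay mm [-158.5 -126.7] z 57.4 rpy [ 1.7939e+02  2.0000e-02 -8.4940e+01] F bay [-12.2  -0.4] -0.6
box bay mm [-75.1  -2. ] yaw 1.51 cost 17.01
FL [-13.8 139.7]  FR [  -6.4 -140.2]  NL [-143.8  136.2]  NR [-136.4 -143.7]  
box bay mm [-78.9  -0.4] yaw 1.07 cost 24.29
FL [-16.5 140.8]  FR [ -11.3 -139.2]  NL [-146.5  138.4]  NR [-141.3 -141.6]  
box bay mm [-77.8  -0.8] yaw 1.38 cost 42.14
FL [-16.2 140.7]  FR [  -9.4 -139.2]  NL [-146.1  137.6]  NR [-139.4 -142.3]
```

Emit:
play_rows --rows '[{"slide":[0.005,-0.016,0],"delta_rot":[0,0,0],"fingers":-1},{"slide":[0.005,-0.014,0],"delta_rot":[0,0,0],"fingers":-1}]'

```text
time_s: 31.35
tcp_pos: [0.5966, -0.0996, 0.0574]
eef_rot: [179.4, 0.0, -84.9]
contact_force: [-11.7, -0.8, -0.2]
gripper_width: 0.0004
gripper_force: 5.9
```

Emit:
play_rows --rows '[{"slide":[0,0.1,0],"delta_rot":[0,0,0],"fingers":-1},{"slide":[0,0.09,0.015],"delta_rot":[0,0,0],"fingers":-1},{"slide":[-0.278,0,0.015],"delta_rot":[0,0,0],"fingers":-1},{"slide":[-0.278,0,0.01],"delta_rot":[0,0,0],"fingers":-1},{"slide":[-0.278,0,0],"delta_rot":[0,0,0],"fingers":-1},{"slide":[-0.278,0,0],"delta_rot":[0,0,0],"fingers":-1},{"slide":[-0.278,0,0],"delta_rot":[0,0,0],"fingers":-1},{"slide":[-0.278,0,0],"delta_rot":[0,0,0],"fingers":-1}]'

```text
time_s: 32.35
tcp_pos: [0.5513, 0.1496, 0.0541]
eef_rot: [-179.9, 0.1, -84.8]
contact_force: [0.6, 1.0, -0.0]
gripper_width: 0.0004
gripper_force: 0.0
```

Emit:
play_rows --rows '[{"slide":[0,0,0],"delta_rot":[0,0,0],"fingers":-1}]'

```text
time_s: 32.48
tcp_pos: [0.5516, 0.1508, 0.0541]
eef_rot: [-179.9, 0.1, -84.6]
contact_force: [0.6, 0.4, 0.6]
gripper_width: 0.0008
gripper_force: 0.0
```

```bash
python3 track.py
```

```text
t 32.48 bay mm [-176.7  125.2] z 54.1 rpy [-1.7986e+02  7.0000e-02 -8.4640e+01] F bay [0.7 0.3] 0.6
box bay mm [-76.5  -2.5] yaw 1.83 cost 8.69
FL [-16.  139.5]  FR [  -7.1 -140.4]  NL [-146.   135.3]  NR [-137.  -144.5]  
box bay mm [-75.3  -2.1] yaw 1.71 cost 39.11
FL [-14.5 139.8]  FR [  -6.2 -140.1]  NL [-144.5  135.9]  NR [-136.1 -144. ]  
box bay mm [-76.4  -2.5] yaw 1.82 cost 47.85
FL [-15.9 139.5]  FR [  -7.  -140.4]  NL [-145.8  135.3]  NR [-136.9 -144.5]
```

Emit:
play_rows --rows '[{"slide":[0.035,-0.03,0],"delta_rot":[0,0,0],"fingers":-1},{"slide":[0,-0.018,0],"delta_rot":[0,0,0],"fingers":-1},{"slide":[0,-0.014,0],"delta_rot":[0,0,0],"fingers":-1},{"slide":[0,-0.013,-0.005],"delta_rot":[0,0,0],"fingers":-1},{"slide":[-0.002,-0.012,-0.01],"delta_rot":[0,0,0],"fingers":-1},{"slide":[-0.003,-0.012,-0.01],"delta_rot":[0,0,0],"fingers":-1},{"slide":[-0.004,-0.014,-0.006],"delta_rot":[0,0,0],"fingers":-1},{"slide":[-0.005,-0.014,-0.003],"delta_rot":[0,0,0],"fingers":-1}]'

```text
time_s: 33.58
tcp_pos: [0.5665, 0.1448, 0.0571]
eef_rot: [179.5, -0.2, -84.9]
contact_force: [-13.9, -1.8, 3.7]
gripper_width: 0.0003
gripper_force: 6.8
```

```bash
python3 st.py
```

```text
t 33.58 bay mm [-162.4  117.9] z 57.1 rpy [ 1.7952e+02 -1.5000e-01 -8.4910e+01] F bay [-14.   -0.6] 3.7
```

Emit:
play_rows --rows '[{"slide":[-0.003,-0.008,-0.012],"delta_rot":[0,0,0],"fingers":-1},{"slide":[-0.004,-0.012,-0.006],"delta_rot":[0,0,0],"fingers":-1},{"slide":[-0.004,-0.014,-0.002],"delta_rot":[0,0,0],"fingers":-1},{"slide":[-0.005,-0.014,-0.001],"delta_rot":[0,0,0],"fingers":-1}]'

```text
time_s: 34.08
tcp_pos: [0.5733, 0.1481, 0.0593]
eef_rot: [179.5, -0.1, -84.9]
contact_force: [-9.7, 0.6, -5.2]
gripper_width: 0.0005
gripper_force: 4.5
```

```bash
python3 st.py
```

```text
t 34.08 bay mm [-155.4  120.6] z 59.3 rpy [ 1.795e+02 -1.200e-01 -8.492e+01] F bay [-9.6  1.5] -5.2
```

Emit:
play_rows --rows '[{"slide":[-0.003,-0.01,0],"delta_rot":[0,0,0],"fingers":-1},{"slide":[-0.003,-0.01,0],"delta_rot":[0,0,0],"fingers":-1},{"slide":[-0.003,-0.01,0],"delta_rot":[0,0,0],"fingers":-1}]'

```text
time_s: 34.45
tcp_pos: [0.5775, 0.15, 0.0593]
eef_rot: [179.5, -0.1, -84.9]
contact_force: [-10.9, 0.2, -4.1]
gripper_width: 0.0004
gripper_force: 5.1
```

```bash
python3 track.py
```

```text
t 34.45 bay mm [-151.   122.1] z 59.3 rpy [ 1.7949e+02 -1.2000e-01 -8.4920e+01] F bay [-10.9   1.2] -4.1
box bay mm [-73.   -2.4] yaw -1.71 cost 9.61
FL [ -3.8 135.6]  FR [ -12.1 -144.2]  NL [-133.8  139.5]  NR [-142.1 -140.4]  
box bay mm [-72.4  -0.6] yaw -0.9 cost 45.64
FL [ -5.2 138.4]  FR [  -9.6 -141.6]  NL [-135.2  140.4]  NR [-139.6 -139.6]  
box bay mm [-72.9  -2. ] yaw -1.62 cost 55.35
FL [ -4.  136.1]  FR [ -11.9 -143.8]  NL [-133.9  139.7]  NR [-141.8 -140.1]
```

Emit:
play_rows --rows '[{"slide":[-0.003,-0.01,0],"delta_rot":[0,0,0],"fingers":-1},{"slide":[-0.003,-0.008,0],"delta_rot":[0,0,0],"fingers":-1}]'

```text
time_s: 34.8
tcp_pos: [0.5801, 0.1511, 0.0593]
eef_rot: [179.5, -0.1, -84.9]
contact_force: [-10.5, 1.0, -3.2]
gripper_width: 0.0003
gripper_force: 5.1
```

Emit:
play_rows --rows '[{"slide":[0,0.1,0],"delta_rot":[0,0,0],"fingers":-1},{"slide":[0,0.08,0.015],"delta_rot":[0,0,0],"fingers":-1},{"slide":[0.27,0,0.015],"delta_rot":[0,0,0],"fingers":-1},{"slide":[0.27,0,0.01],"delta_rot":[0,0,0],"fingers":-1},{"slide":[0.27,0,0],"delta_rot":[0,0,0],"fingers":-1},{"slide":[0.27,0,0],"delta_rot":[0,0,0],"fingers":-1},{"slide":[0.27,0,0],"delta_rot":[0,0,0],"fingers":-1},{"slide":[0.27,0,0],"delta_rot":[0,0,0],"fingers":-1}]'

```text
time_s: 35.8
tcp_pos: [0.5799, -0.0929, 0.0565]
eef_rot: [-179.9, -0.0, -84.8]
contact_force: [0.6, -0.6, 0.1]
gripper_width: 0.0004
gripper_force: 0.0
```

Emit:
play_rows --rows '[{"slide":[0,0,0],"delta_rot":[0,0,0],"fingers":-1}]'

```text
time_s: 35.92
tcp_pos: [0.5796, -0.094, 0.0562]
eef_rot: [-179.9, -0.0, -85.0]
contact_force: [0.2, 0.6, -0.2]
gripper_width: 0.0006
gripper_force: 0.0
```

```bash
python3 track.py
```

```text
t 35.92 bay mm [-170.6 -121.2] z 56.2 rpy [-1.7991e+02 -1.0000e-02 -8.5000e+01] F bay [0.3 0.6] -0.2
box bay mm [-70.5  -1.9] yaw -2.06 cost 14.7
FL [ -0.5 135.7]  FR [ -10.5 -144.1]  NL [-130.4  140.4]  NR [-140.5 -139.5]  
box bay mm [-72.9  -0.8] yaw -2.42 cost 25.25
FL [ -2.1 136.4]  FR [ -13.9 -143.4]  NL [-132.   141.8]  NR [-143.8 -137.9]  
box bay mm [-72.   -1.2] yaw -2.0 cost 40.47
FL [ -2.2 136.4]  FR [ -11.9 -143.4]  NL [-132.1  141. ]  NR [-141.9 -138.9]
```

Emit:
play_rows --rows '[{"slide":[0,-0.03,0],"delta_rot":[0,0,0],"fingers":-1},{"slide":[0,-0.016,0],"delta_rot":[0,0,0],"fingers":-1},{"slide":[0,-0.012,-0.003],"delta_rot":[0,0,0],"fingers":-1},{"slide":[0,-0.012,-0.01],"delta_rot":[0,0,0],"fingers":-1},{"slide":[0.002,-0.012,-0.012],"delta_rot":[0,0,0],"fingers":-1},{"slide":[0.003,-0.012,-0.012],"delta_rot":[0,0,0],"fingers":-1},{"slide":[0.003,-0.012,-0.006],"delta_rot":[0,0,0],"fingers":-1}]'

```text
time_s: 36.9
tcp_pos: [0.5918, -0.0918, 0.0608]
eef_rot: [179.6, 0.0, -84.9]
contact_force: [-10.9, 3.0, -0.8]
gripper_width: 0.0002
gripper_force: 4.9
```

```bash
python3 st.py
```

```text
t 36.9 bay mm [-158.4 -120.1] z 60.8 rpy [ 1.7959e+02  5.0000e-02 -8.4920e+01] F bay [-10.6   4. ] -0.8
```

Emit:
play_rows --rows '[{"slide":[0.003,-0.012,-0.001],"delta_rot":[0,0,0],"fingers":-1},{"slide":[0.004,-0.012,-0.001],"delta_rot":[0,0,0],"fingers":-1},{"slide":[0.004,-0.011,-0.001],"delta_rot":[0,0,0],"fingers":-1},{"slide":[0.004,-0.01,-0.001],"delta_rot":[0,0,0],"fingers":-1}]'

```text
time_s: 37.4
tcp_pos: [0.5976, -0.0938, 0.0609]
eef_rot: [179.5, 0.0, -84.9]
contact_force: [-11.2, 1.4, -1.8]
gripper_width: 0.0002
gripper_force: 4.8
```

```bash
python3 st.py
```

```text
t 37.4 bay mm [-152.7 -122.5] z 60.9 rpy [ 1.7947e+02  4.0000e-02 -8.4930e+01] F bay [-11.    2.4] -1.8
```

Emit:
play_rows --rows '[{"slide":[0.002,-0.008,-0.001],"delta_rot":[0,0,0],"fingers":-1},{"slide":[0.002,-0.008,-0.001],"delta_rot":[0,0,0],"fingers":-1}]'

```text
time_s: 37.65
tcp_pos: [0.5998, -0.0944, 0.0609]
eef_rot: [179.4, 0.0, -84.9]
contact_force: [-9.8, -1.0, -2.8]
gripper_width: 0.0002
gripper_force: 4.7
```

```bash
python3 track.py
```

```text
t 37.65 bay mm [-150.6 -123.4] z 60.9 rpy [ 1.7944e+02  3.0000e-02 -8.4940e+01] F bay [-9.8 -0.1] -2.8
box bay mm [-66.9  -3.1] yaw 1.27 cost 16.96
FL [ -5.  138.3]  FR [   1.2 -141.7]  NL [-134.9  135.4]  NR [-128.7 -144.6]  
box bay mm [-70.5  -1. ] yaw 0.74 cost 25.24
FL [ -7.3 139.8]  FR [  -3.7 -140.1]  NL [-137.3  138.2]  NR [-133.7 -141.8]  
box bay mm [-69.5  -1.3] yaw 0.95 cost 42.99
FL [ -6.8 139.8]  FR [  -2.2 -140.2]  NL [-136.8  137.6]  NR [-132.2 -142.3]
```

Emit:
play_rows --rows '[{"slide":[0.002,-0.008,-0.001],"delta_rot":[0,0,0],"fingers":-1}]'

```text
time_s: 37.88
tcp_pos: [0.6009, -0.0947, 0.061]
eef_rot: [179.4, 0.0, -84.9]
contact_force: [-10.3, -1.8, -2.1]
gripper_width: 0.0003
gripper_force: 4.7
```

Emit:
play_rows --rows '[{"slide":[0.002,-0.007,-0.001],"delta_rot":[0,0,0],"fingers":-1}]'

```text
time_s: 38.0
tcp_pos: [0.602, -0.095, 0.0612]
eef_rot: [179.4, 0.0, -84.9]
contact_force: [-11.0, -1.6, -2.8]
gripper_width: 0.0007
gripper_force: 4.7
```

Emit:
play_rows --rows '[{"slide":[0.002,-0.008,-0.001],"delta_rot":[0,0,0],"fingers":-1}]'

```text
time_s: 38.12
tcp_pos: [0.6031, -0.0952, 0.0613]
eef_rot: [179.4, 0.0, -84.9]
contact_force: [-11.8, -1.3, -2.0]
gripper_width: 0.0004
gripper_force: 4.9
```

Emit:
play_rows --rows '[{"slide":[0.001,-0.006,-0.001],"delta_rot":[0,0,0],"fingers":-1}]'

```text
time_s: 38.25
tcp_pos: [0.604, -0.0953, 0.0615]
eef_rot: [179.4, 0.0, -84.9]
contact_force: [-10.9, -3.1, -2.6]
gripper_width: 0.001
gripper_force: 4.9
```

Emit:
play_rows --rows '[{"slide":[0,0.09,0],"delta_rot":[0,0,0],"fingers":-1},{"slide":[0,0.08,0.015],"delta_rot":[0,0,0],"fingers":-1},{"slide":[-0.27,0,0.015],"delta_rot":[0,0,0],"fingers":-1},{"slide":[-0.27,0,0.01],"delta_rot":[0,0,0],"fingers":-1},{"slide":[-0.27,0,0],"delta_rot":[0,0,0],"fingers":-1},{"slide":[-0.27,0,0],"delta_rot":[0,0,0],"fingers":-1},{"slide":[-0.27,0,0],"delta_rot":[0,0,0],"fingers":-1},{"slide":[-0.27,0,0],"delta_rot":[0,0,0],"fingers":-1}]'

```text
time_s: 39.25
tcp_pos: [0.5622, 0.147, 0.0584]
eef_rot: [-179.9, 0.1, -84.8]
contact_force: [-0.5, 0.1, -0.0]
gripper_width: 0.0005
gripper_force: 0.0
```

Emit:
play_rows --rows '[{"slide":[0,0,0],"delta_rot":[0,0,0],"fingers":-1}]'

```text
time_s: 39.38
tcp_pos: [0.5625, 0.1482, 0.0584]
eef_rot: [-179.9, 0.1, -84.6]
contact_force: [0.4, -0.9, 0.6]
gripper_width: 0.0004
gripper_force: 0.0
```

```bash
python3 track.py; python3 look.py p2
```

```text
t 39.38 bay mm [-166.1  121.7] z 58.4 rpy [-1.7985e+02  7.0000e-02 -8.4640e+01] F bay [ 0.4 -0.9] 0.6
box bay mm [-68.7  -2.7] yaw 1.22 cost 8.95
FL [ -6.7 138.7]  FR [  -0.7 -141.2]  NL [-136.7  135.9]  NR [-130.7 -144. ]  
box bay mm [-67.9  -1.7] yaw 1.77 cost 40.01
FL [ -7.3 140.2]  FR [   1.4 -139.7]  NL [-137.2  136.2]  NR [-128.6 -143.7]  
box bay mm [-68.6  -2.5] yaw 1.35 cost 49.02
FL [ -6.9 139. ]  FR [  -0.3 -140.9]  NL [-136.8  136. ]  NR [-130.3 -144. ]  
t 39.52 bay mm [-166.8  118.8] z 58.0 rpy [-1.7996e+02  2.0000e-02 -8.4830e+01] F bay [-0.1 -0.2] -0.1
```

View pics/p2.png

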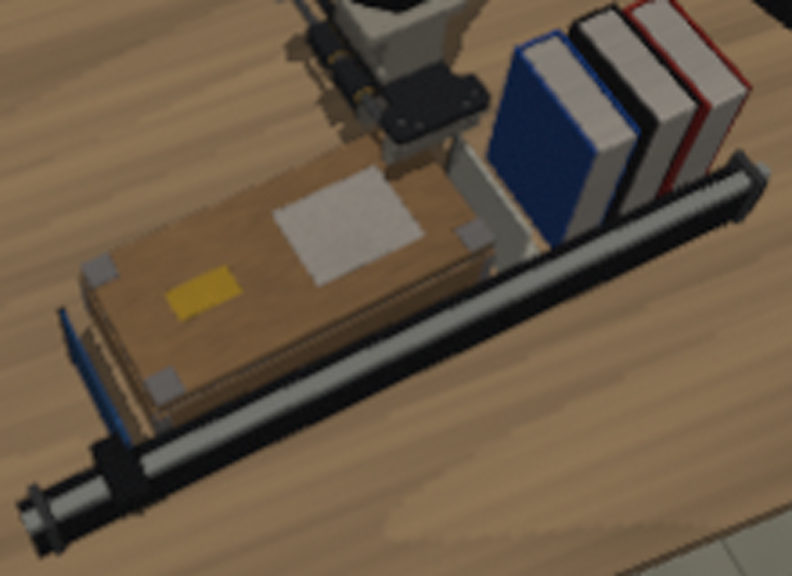

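The right far edge is now almost on the stop, near (165,430), and the left edge is about 7 mm short, near (490,262). Next is the left push.

Emit:
play_rows --rows '[{"slide":[0,-0.03,0],"delta_rot":[0,0,0],"fingers":-1},{"slide":[0,-0.018,0],"delta_rot":[0,0,0],"fingers":-1},{"slide":[0,-0.012,-0.004],"delta_rot":[0,0,0],"fingers":-1},{"slide":[0,-0.012,-0.01],"delta_rot":[0,0,0],"fingers":-1},{"slide":[-0.001,-0.012,-0.012],"delta_rot":[0,0,0],"fingers":-1},{"slide":[-0.002,-0.01,-0.012],"delta_rot":[0,0,0],"fingers":-1},{"slide":[-0.002,-0.01,-0.006],"delta_rot":[0,0,0],"fingers":-1}]'

```text
time_s: 40.4
tcp_pos: [0.5772, 0.1474, 0.0642]
eef_rot: [179.9, -0.0, -84.9]
contact_force: [-2.2, 0.3, -1.7]
gripper_width: 0.0009
gripper_force: 1.1
```

```bash
python3 st.py
```

```text
t 40.4 bay mm [-151.6  119.6] z 64.2 rpy [ 1.7995e+02 -1.0000e-02 -8.4860e+01] F bay [-2.2  0.5] -1.7
```

Emit:
play_rows --rows '[{"slide":[-0.001,-0.01,-0.002],"delta_rot":[0,0,0],"fingers":-1},{"slide":[-0.001,-0.01,-0.002],"delta_rot":[0,0,0],"fingers":-1}]'

```text
time_s: 40.65
tcp_pos: [0.5773, 0.1473, 0.0641]
eef_rot: [179.7, -0.1, -84.9]
contact_force: [-14.4, 1.8, 7.0]
gripper_width: 0.0005
gripper_force: 6.9
```

Emit:
play_rows --rows '[{"slide":[-0.002,-0.01,-0.002],"delta_rot":[0,0,0],"fingers":-1}]'

```text
time_s: 40.78
tcp_pos: [0.5773, 0.1473, 0.0641]
eef_rot: [179.5, -0.1, -84.9]
contact_force: [-19.0, 1.3, 8.4]
gripper_width: 0.0007
gripper_force: 9.0
```

```bash
python3 track.py
```

```text
t 40.77 bay mm [-151.4  119.4] z 64.1 rpy [ 1.7951e+02 -1.1000e-01 -8.4890e+01] F bay [-18.8   3. ] 8.4
box bay mm [-68.5  -3. ] yaw 1.2 cost 9.84
FL [ -6.5 138.4]  FR [  -0.6 -141.6]  NL [-136.5  135.6]  NR [-130.6 -144.3]  
box bay mm [-68.2  -0.6] yaw 1.83 cost 44.11
FL [ -7.7 141.4]  FR [   1.2 -138.5]  NL [-137.7  137.2]  NR [-128.7 -142.6]  
box bay mm [-68.6  -2.4] yaw 1.36 cost 54.07
FL [ -6.9 139.1]  FR [  -0.2 -140.8]  NL [-136.9  136. ]  NR [-130.2 -143.9]
```

Emit:
play_rows --rows '[{"slide":[0,0.06,0],"delta_rot":[0,0,0],"fingers":-1},{"slide":[0,0.06,0.06],"delta_rot":[0,0,0],"fingers":-1},{"slide":[0,0,0.06],"delta_rot":[0,0,0],"fingers":-1},{"slide":[0,0,0],"delta_rot":[0,0,0],"fingers":-1}]'

```text
time_s: 41.38
tcp_pos: [0.5637, 0.1467, 0.0461]
eef_rot: [179.9, -0.0, -84.8]
contact_force: [0.7, 0.6, -0.1]
gripper_width: 0.0006
gripper_force: 0.0
```

```bash
python3 track.py
```

```text
t 41.38 bay mm [-165.  120.] z 46.1 rpy [ 1.7993e+02 -4.0000e-02 -8.4840e+01] F bay [0.7 0.5] -0.1
box bay mm [-68.6  -2.8] yaw 1.19 cost 9.67
FL [ -6.5 138.5]  FR [  -0.7 -141.4]  NL [-136.5  135.8]  NR [-130.7 -144.1]  
box bay mm [-66.5  -1.9] yaw 1.28 cost 41.69
FL [ -4.6 139.5]  FR [   1.6 -140.4]  NL [-134.6  136.6]  NR [-128.4 -143.3]  
box bay mm [-68.4  -2.5] yaw 1.22 cost 51.51
FL [ -6.4 138.8]  FR [  -0.4 -141.1]  NL [-136.3  136. ]  NR [-130.4 -143.9]
```

Emit:
play_rows --rows '[{"slide":[0,-0.03,0],"delta_rot":[0,0,0],"fingers":-1},{"slide":[0,-0.02,0],"delta_rot":[0,0,0],"fingers":-1},{"slide":[0,-0.01,-0.004],"delta_rot":[0,0,0],"fingers":-1},{"slide":[0,-0.01,-0.006],"delta_rot":[0,0,0],"fingers":-1},{"slide":[0,-0.01,-0.008],"delta_rot":[0,0,0],"fingers":-1}]'

```text
time_s: 42.1
tcp_pos: [0.5752, 0.1477, 0.0496]
eef_rot: [179.9, -0.0, -84.9]
contact_force: [-3.6, -0.4, -1.3]
gripper_width: 0.0002
gripper_force: 1.9
```

```bash
python3 st.py
```

```text
t 42.1 bay mm [-153.5  120. ] z 49.6 rpy [ 1.799e+02 -2.000e-02 -8.486e+01] F bay [-3.6 -0. ] -1.3
```

Emit:
play_rows --rows '[{"slide":[0,-0.008,-0.012],"delta_rot":[0,0,0],"fingers":-1},{"slide":[-0.001,-0.008,-0.012],"delta_rot":[0,0,0],"fingers":-1}]'

```text
time_s: 42.35
tcp_pos: [0.5754, 0.1471, 0.0521]
eef_rot: [179.7, -0.1, -84.9]
contact_force: [-8.1, -0.0, -5.0]
gripper_width: 0.0003
gripper_force: 4.1
```

```bash
python3 st.py
```

```text
t 42.35 bay mm [-153.4  119.4] z 52.1 rpy [ 1.7966e+02 -1.0000e-01 -8.4900e+01] F bay [-8.1  0.7] -5.0
```

Emit:
play_rows --rows '[{"slide":[0,-0.008,-0.006],"delta_rot":[0,0,0],"fingers":-1},{"slide":[-0.001,-0.006,-0.006],"delta_rot":[0,0,0],"fingers":-1}]'

```text
time_s: 42.6
tcp_pos: [0.5764, 0.1471, 0.0532]
eef_rot: [179.5, -0.1, -84.9]
contact_force: [-9.2, -0.4, -3.8]
gripper_width: 0.0006
gripper_force: 4.6
```

```bash
python3 st.py
```

```text
t 42.6 bay mm [-152.4  119.3] z 53.2 rpy [ 1.7954e+02 -1.2000e-01 -8.4920e+01] F bay [-9.2  0.4] -3.8
```

Emit:
play_rows --rows '[{"slide":[-0.002,-0.01,-0.003],"delta_rot":[0,0,0],"fingers":-1},{"slide":[-0.003,-0.01,-0.002],"delta_rot":[0,0,0],"fingers":-1}]'

```text
time_s: 42.85
tcp_pos: [0.5793, 0.1482, 0.0539]
eef_rot: [179.5, -0.1, -84.9]
contact_force: [-8.4, -0.1, -5.8]
gripper_width: 0.0005
gripper_force: 4.6
```

Emit:
play_rows --rows '[{"slide":[-0.003,-0.007,-0.002],"delta_rot":[0,0,0],"fingers":-1}]'

```text
time_s: 42.98
tcp_pos: [0.5803, 0.1486, 0.0541]
eef_rot: [179.5, -0.1, -84.9]
contact_force: [-9.2, -0.8, -5.2]
gripper_width: 0.0003
gripper_force: 4.5
```

```bash
python3 track.py
```

```text
t 42.98 bay mm [-148.4  120.5] z 54.1 rpy [ 1.7953e+02 -1.3000e-01 -8.4920e+01] F bay [-9.2 -0. ] -5.2
box bay mm [-67.   -2.9] yaw -0.34 cost 10.02
FL [ -1.2 136.7]  FR [  -2.8 -143.3]  NL [-131.2  137.5]  NR [-132.8 -142.5]  
box bay mm [-64.7  -1.2] yaw 0.49 cost 45.38
FL [ -0.9 139.3]  FR [   1.5 -140.7]  NL [-130.9  138.2]  NR [-128.5 -141.8]  
box bay mm [-66.8  -2.7] yaw -0.19 cost 55.52
FL [ -1.3 137.1]  FR [  -2.2 -142.9]  NL [-131.3  137.5]  NR [-132.2 -142.5]
```

Emit:
play_rows --rows '[{"slide":[-0.002,-0.007,-0.001],"delta_rot":[0,0,0],"fingers":-1}]'

```text
time_s: 43.2
tcp_pos: [0.581, 0.149, 0.0542]
eef_rot: [179.5, -0.1, -84.9]
contact_force: [-8.6, 0.3, -4.0]
gripper_width: 0.0006
gripper_force: 4.8
```

Emit:
play_rows --rows '[{"slide":[-0.001,-0.006,-0.001],"delta_rot":[0,0,0],"fingers":-1}]'

```text
time_s: 43.32
tcp_pos: [0.5816, 0.1492, 0.0543]
eef_rot: [179.5, -0.1, -84.9]
contact_force: [-13.5, 0.3, -2.7]
gripper_width: 0.0005
gripper_force: 6.2
```

Emit:
play_rows --rows '[{"slide":[-0.001,-0.005,-0.001],"delta_rot":[0,0,0],"fingers":-1}]'

```text
time_s: 43.45
tcp_pos: [0.5816, 0.1492, 0.0543]
eef_rot: [179.4, -0.1, -84.9]
contact_force: [-15.1, 0.8, -0.8]
gripper_width: 0.0007
gripper_force: 7.2
```

Emit:
play_rows --rows '[{"slide":[0,0.08,0],"delta_rot":[0,0,0],"fingers":-1},{"slide":[0,0.06,0.03],"delta_rot":[0,0,0],"fingers":-1},{"slide":[0.27,0,0.03],"delta_rot":[0,0,0],"fingers":-1},{"slide":[0.27,0,0.01],"delta_rot":[0,0,0],"fingers":-1},{"slide":[0.27,0,0],"delta_rot":[0,0,0],"fingers":-1},{"slide":[0.27,0,0],"delta_rot":[0,0,0],"fingers":-1},{"slide":[0.27,0,0],"delta_rot":[0,0,0],"fingers":-1},{"slide":[0.27,0,0],"delta_rot":[0,0,0],"fingers":-1}]'

```text
time_s: 44.45
tcp_pos: [0.5885, -0.094, 0.0467]
eef_rot: [-179.9, -0.0, -84.8]
contact_force: [0.6, -0.8, 0.7]
gripper_width: 0.0005
gripper_force: 0.0
```

Emit:
play_rows --rows '[{"slide":[0,0,0],"delta_rot":[0,0,0],"fingers":-1}]'

```text
time_s: 44.58
tcp_pos: [0.5883, -0.0951, 0.0465]
eef_rot: [-179.9, -0.0, -85.0]
contact_force: [-0.9, 0.4, 1.2]
gripper_width: 0.0006
gripper_force: 0.0
```

```bash
python3 track.py
```

```text
t 44.58 bay mm [-162.1 -123. ] z 46.5 rpy [-1.7992e+02 -1.0000e-02 -8.5010e+01] F bay [-0.8  0.4] 1.2
box bay mm [-64.9  -2.4] yaw -0.2 cost 15.5
FL [  0.5 137.3]  FR [  -0.4 -142.7]  NL [-129.5  137.8]  NR [-130.4 -142.2]  
box bay mm [-67.8  -1. ] yaw -0.74 cost 24.48
FL [ -1.  138.1]  FR [  -4.6 -141.9]  NL [-130.9  139.8]  NR [-134.6 -140.2]  
box bay mm [-66.6  -1.5] yaw -0.22 cost 40.62
FL [ -1.1 138.3]  FR [  -2.2 -141.7]  NL [-131.1  138.8]  NR [-132.2 -141.2]
```

Emit:
play_rows --rows '[{"slide":[0,-0.035,0],"delta_rot":[0,0,0],"fingers":-1},{"slide":[0,-0.016,0],"delta_rot":[0,0,0],"fingers":-1},{"slide":[0,-0.01,-0.004],"delta_rot":[0,0,0],"fingers":-1},{"slide":[0,-0.01,-0.01],"delta_rot":[0,0,0],"fingers":-1},{"slide":[0,-0.008,-0.012],"delta_rot":[0,0,0],"fingers":-1}]'

```text
time_s: 45.3
tcp_pos: [0.5999, -0.0916, 0.0503]
eef_rot: [180.0, 0.0, -84.8]
contact_force: [-0.7, 0.1, -0.3]
gripper_width: 0.0003
gripper_force: 0.0
```

```bash
python3 st.py
```

```text
t 45.3 bay mm [-150.2 -120.5] z 50.3 rpy [180.     0.   -84.83] F bay [-0.7  0.2] -0.3
```

Emit:
play_rows --rows '[{"slide":[0,-0.008,-0.006],"delta_rot":[0,0,0],"fingers":-1},{"slide":[0,-0.008,-0.008],"delta_rot":[0,0,0],"fingers":-1}]'

```text
time_s: 45.55
tcp_pos: [0.6005, -0.0917, 0.0516]
eef_rot: [179.8, 0.0, -84.9]
contact_force: [-5.6, -0.2, -2.3]
gripper_width: 0.0005
gripper_force: 2.4
```

Emit:
play_rows --rows '[{"slide":[0,-0.008,-0.01],"delta_rot":[0,0,0],"fingers":-1}]'

```text
time_s: 45.68
tcp_pos: [0.6005, -0.0918, 0.0525]
eef_rot: [179.7, 0.0, -84.9]
contact_force: [-7.1, 0.6, -3.9]
gripper_width: 0.0005
gripper_force: 3.7
```

```bash
python3 st.py
```

```text
t 45.67 bay mm [-149.6 -120.8] z 52.5 rpy [ 1.7968e+02  2.0000e-02 -8.4910e+01] F bay [-7.1  1.2] -3.9
```

Emit:
play_rows --rows '[{"slide":[0.001,-0.009,-0.005],"delta_rot":[0,0,0],"fingers":-1},{"slide":[0.001,-0.008,-0.003],"delta_rot":[0,0,0],"fingers":-1}]'

```text
time_s: 45.92
tcp_pos: [0.6013, -0.092, 0.0529]
eef_rot: [179.5, 0.0, -84.9]
contact_force: [-9.1, -0.8, -4.0]
gripper_width: 0.0006
gripper_force: 4.6
```

Emit:
play_rows --rows '[{"slide":[0.002,-0.007,-0.002],"delta_rot":[0,0,0],"fingers":-1}]'

```text
time_s: 46.05
tcp_pos: [0.6022, -0.0923, 0.053]
eef_rot: [179.5, 0.0, -84.9]
contact_force: [-9.2, -1.4, -5.3]
gripper_width: 0.0007
gripper_force: 4.5
```

```bash
python3 st.py
```

```text
t 46.05 bay mm [-148.  -121.5] z 53.0 rpy [ 1.7947e+02  3.0000e-02 -8.4940e+01] F bay [-9.3 -0.6] -5.3
```

Emit:
play_rows --rows '[{"slide":[0.001,-0.007,-0.001],"delta_rot":[0,0,0],"fingers":-1}]'

```text
time_s: 46.18
tcp_pos: [0.6031, -0.0925, 0.053]
eef_rot: [179.4, 0.0, -84.9]
contact_force: [-9.9, -1.8, -4.4]
gripper_width: 0.0004
gripper_force: 4.8
```

Emit:
play_rows --rows '[{"slide":[0.001,-0.006,-0.001],"delta_rot":[0,0,0],"fingers":-1}]'

```text
time_s: 46.3
tcp_pos: [0.6038, -0.0927, 0.0532]
eef_rot: [179.4, 0.0, -84.9]
contact_force: [-9.9, -1.9, -5.0]
gripper_width: 0.0003
gripper_force: 5.0
```

Emit:
play_rows --rows '[{"slide":[0.001,-0.004,-0.001],"delta_rot":[0,0,0],"fingers":-1}]'

```text
time_s: 46.42
tcp_pos: [0.6044, -0.0928, 0.0533]
eef_rot: [179.4, 0.0, -84.9]
contact_force: [-9.5, -1.9, -4.5]
gripper_width: 0.0005
gripper_force: 5.0
```

Emit:
play_rows --rows '[{"slide":[0.001,-0.006,-0.001],"delta_rot":[0,0,0],"fingers":-1}]'

```text
time_s: 46.55
tcp_pos: [0.6048, -0.0929, 0.0533]
eef_rot: [179.4, 0.0, -84.9]
contact_force: [-13.0, -0.1, -2.8]
gripper_width: 0.0006
gripper_force: 6.3
```

Emit:
play_rows --rows '[{"slide":[0.001,-0.004,-0.001],"delta_rot":[0,0,0],"fingers":-1}]'

```text
time_s: 46.68
tcp_pos: [0.6048, -0.0929, 0.0533]
eef_rot: [179.3, 0.0, -85.0]
contact_force: [-12.9, -0.4, -2.5]
gripper_width: 0.0003
gripper_force: 6.8
```

```bash
python3 track.py
```

```text
t 46.67 bay mm [-145.5 -122.3] z 53.3 rpy [ 1.7931e+02  3.0000e-02 -8.4950e+01] F bay [-12.9   0.7] -2.5
box bay mm [-63.   -2.8] yaw 1.33 cost 17.78
FL [ -1.2 138.6]  FR [   5.3 -141.3]  NL [-131.2  135.6]  NR [-124.7 -144.3]  
box bay mm [-65.8  -1. ] yaw 1.26 cost 25.47
FL [ -3.9 140.4]  FR [   2.2 -139.5]  NL [-133.9  137.6]  NR [-127.7 -142.4]  
box bay mm [-64.9  -1.4] yaw 1.47 cost 43.86
FL [ -3.5 140.3]  FR [   3.6 -139.6]  NL [-133.5  136.9]  NR [-126.3 -143. ]
```

Emit:
play_rows --rows '[{"slide":[0,0.08,0],"delta_rot":[0,0,0],"fingers":-1},{"slide":[0,0.06,0.025],"delta_rot":[0,0,0],"fingers":-1},{"slide":[-0.27,0,0.025],"delta_rot":[0,0,0],"fingers":-1},{"slide":[-0.27,0,0],"delta_rot":[0,0,0],"fingers":-1},{"slide":[-0.27,0,0],"delta_rot":[0,0,0],"fingers":-1},{"slide":[-0.27,0,0],"delta_rot":[0,0,0],"fingers":-1},{"slide":[-0.27,0,0],"delta_rot":[0,0,0],"fingers":-1},{"slide":[-0.27,0,0],"delta_rot":[0,0,0],"fingers":-1}]'

```text
time_s: 47.78
tcp_pos: [0.5688, 0.1499, 0.0492]
eef_rot: [-179.9, 0.1, -84.8]
contact_force: [0.2, -0.3, 0.3]
gripper_width: 0.0002
gripper_force: 0.0
```

Emit:
play_rows --rows '[{"slide":[0,-0.03,0],"delta_rot":[0,0,0],"fingers":-1},{"slide":[0,-0.02,0],"delta_rot":[0,0,0],"fingers":-1},{"slide":[0,-0.01,-0.004],"delta_rot":[0,0,0],"fingers":-1},{"slide":[0,-0.01,-0.006],"delta_rot":[0,0,0],"fingers":-1},{"slide":[0,-0.008,-0.01],"delta_rot":[0,0,0],"fingers":-1},{"slide":[0,-0.008,-0.012],"delta_rot":[0,0,0],"fingers":-1}]'

```text
time_s: 48.52
tcp_pos: [0.5801, 0.1484, 0.0529]
eef_rot: [179.9, -0.0, -84.9]
contact_force: [-4.1, 0.4, -1.7]
gripper_width: 0.0003
gripper_force: 2.0
```

```bash
python3 track.py
```

```text
t 48.52 bay mm [-148.5  120.3] z 52.9 rpy [ 1.7987e+02 -3.0000e-02 -8.4900e+01] F bay [-4.1  0.8] -1.7
box bay mm [-65.3  -3. ] yaw 0.55 cost 10.13
FL [ -1.6 137.6]  FR [   1.1 -142.4]  NL [-131.6  136.4]  NR [-128.9 -143.6]  
box bay mm [-64.3  -2.2] yaw 1.08 cost 44.65
FL [ -2. 139.]  FR [   3.3 -140.9]  NL [-131.9  136.6]  NR [-126.6 -143.4]  
box bay mm [-65.1  -2.8] yaw 0.63 cost 54.85
FL [ -1.6 137.9]  FR [   1.4 -142.1]  NL [-131.6  136.5]  NR [-128.6 -143.5]
```

Contact came at -148.5, as expected. I'll finish the last ~1.5 mm.

Emit:
play_rows --rows '[{"slide":[0,-0.008,-0.012],"delta_rot":[0,0,0],"fingers":-1},{"slide":[-0.001,-0.008,-0.006],"delta_rot":[0,0,0],"fingers":-1}]'

```text
time_s: 48.88
tcp_pos: [0.5803, 0.1484, 0.0544]
eef_rot: [179.6, -0.1, -84.9]
contact_force: [-8.8, -0.7, -4.7]
gripper_width: 0.0004
gripper_force: 4.6
```

Emit:
play_rows --rows '[{"slide":[-0.001,-0.008,-0.004],"delta_rot":[0,0,0],"fingers":-1}]'

```text
time_s: 49.0
tcp_pos: [0.5811, 0.1486, 0.0547]
eef_rot: [179.6, -0.1, -84.9]
contact_force: [-10.1, -0.4, -3.9]
gripper_width: 0.0005
gripper_force: 4.7
```

Emit:
play_rows --rows '[{"slide":[-0.001,-0.007,-0.003],"delta_rot":[0,0,0],"fingers":-1}]'

```text
time_s: 49.12
tcp_pos: [0.5819, 0.1488, 0.055]
eef_rot: [179.6, -0.1, -84.9]
contact_force: [-10.7, 0.7, -5.1]
gripper_width: 0.0004
gripper_force: 5.7
```

Emit:
play_rows --rows '[{"slide":[0,-0.005,-0.001],"delta_rot":[0,0,0],"fingers":-1},{"slide":[0,0.08,0],"delta_rot":[0,0,0],"fingers":-1},{"slide":[0,0.08,0],"delta_rot":[0,0,0],"fingers":-1},{"slide":[0,0,-0.25],"delta_rot":[0,0,0],"fingers":-1},{"slide":[0,0,-0.25],"delta_rot":[0,0,0],"fingers":-1},{"slide":[0.27,0,0],"delta_rot":[0,0,0],"fingers":-1},{"slide":[0.27,0,0],"delta_rot":[0,0,0],"fingers":-1},{"slide":[0.27,0,0],"delta_rot":[0,0,0],"fingers":-1}]'

```text
time_s: 50.12
tcp_pos: [0.5739, 0.0262, 0.1332]
eef_rot: [-179.8, 0.0, -84.8]
contact_force: [0.2, 0.1, 0.4]
gripper_width: 0.0006
gripper_force: 0.0
```

Emit:
play_rows --rows '[{"slide":[0.27,0,0],"delta_rot":[0,0,0],"fingers":-1},{"slide":[0.27,-0.18,0],"delta_rot":[0,0,0],"fingers":-1},{"slide":[0.27,-0.18,0],"delta_rot":[0,0,0],"fingers":-1},{"slide":[0.27,-0.18,0],"delta_rot":[0,0,0],"fingers":-1},{"slide":[0.27,-0.18,0],"delta_rot":[0,0,0],"fingers":-1},{"slide":[0,0,0],"delta_rot":[0,0,0],"fingers":-1}]'

```text
time_s: 50.88
tcp_pos: [0.7007, -0.1677, 0.1318]
eef_rot: [-179.9, -0.0, -85.0]
contact_force: [-0.3, -0.5, -0.6]
gripper_width: 0.0005
gripper_force: 0.0
```

```bash
python3 track.py; python3 look.py p3
```

```text
t 50.88 bay mm [ -56.6 -205.4] z 131.8 rpy [-1.7994e+02 -5.0000e-02 -8.5000e+01] F bay [-0.3 -0.4] -0.6
box bay mm [-61.1   0.2] yaw -0.26 cost 26.46
FL [  4.5 139.9]  FR [   3.2 -140.1]  NL [-125.5  140.5]  NR [-126.7 -139.5]  
box bay mm [-65.1  -1.5] yaw -0.67 cost 30.56
FL [  1.5 137.7]  FR [  -1.8 -142.3]  NL [-128.5  139.2]  NR [-131.8 -140.7]  
box bay mm [-63.5  -1.2] yaw -0.9 cost 57.83
FL [  3.7 137.8]  FR [  -0.7 -142.2]  NL [-126.3  139.8]  NR [-130.7 -140.1]  
t 51.02 bay mm [ -58.  -202.2] z 132.4 rpy [-179.97   -0.    -84.85] F bay [-0.4  0.7] -0.6
```

View pics/p3.png

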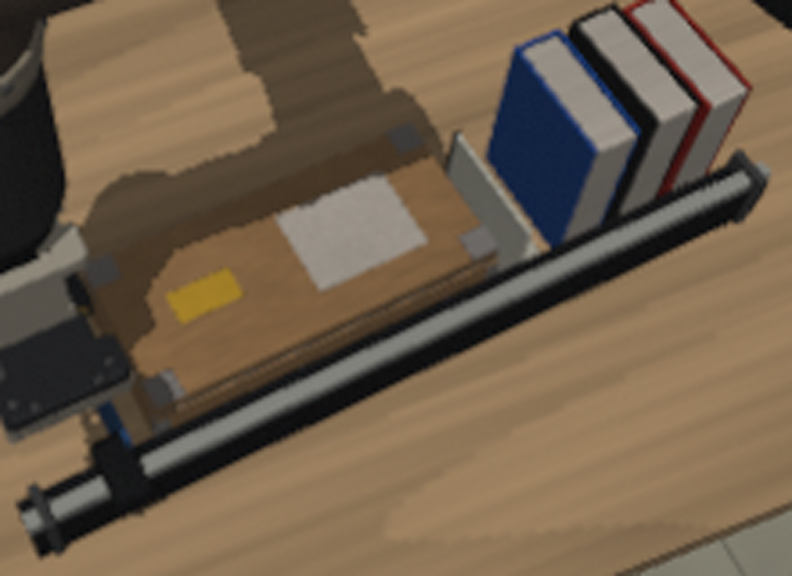

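Emit:
play_rows --rows '[{"slide":[0,0,0.19],"delta_rot":[0,0,0],"fingers":-1},{"slide":[0,0,0.19],"delta_rot":[0,0,0],"fingers":-1},{"slide":[0,0,0.19],"delta_rot":[0,0,0],"fingers":-1},{"slide":[-0.05,0,0],"delta_rot":[0,0,0],"fingers":-1},{"slide":[-0.04,0,0],"delta_rot":[0,0,0],"fingers":-1},{"slide":[-0.03,0,0],"delta_rot":[0,0,0],"fingers":-1},{"slide":[-0.03,0,0],"delta_rot":[0,0,0],"fingers":-1},{"slide":[-0.03,0,0],"delta_rot":[0,0,0],"fingers":-1}]'

```text
time_s: 52.02
tcp_pos: [0.6977, -0.1384, 0.048]
eef_rot: [-179.9, -0.0, -84.8]
contact_force: [0.3, -4.1, 3.0]
gripper_width: 0.0008
gripper_force: 1.6
```

Emit:
play_rows --rows '[{"slide":[-0.03,0,0],"delta_rot":[0,0,0],"fingers":-1},{"slide":[-0.02,0,0],"delta_rot":[0,0,0],"fingers":-1}]'

```text
time_s: 52.28
tcp_pos: [0.6965, -0.1306, 0.0469]
eef_rot: [-180.0, -0.0, -84.8]
contact_force: [1.0, -3.8, 2.2]
gripper_width: 0.0006
gripper_force: 1.6
```

```bash
python3 st.py
```

```text
t 52.27 bay mm [ -57.5 -167.9] z 46.9 rpy [-1.7997e+02 -1.0000e-02 -8.4840e+01] F bay [ 0.7 -3.8] 2.2
```

Emit:
play_rows --rows '[{"slide":[-0.02,0,0],"delta_rot":[0,0,0],"fingers":-1},{"slide":[-0.02,0,0],"delta_rot":[0,0,0],"fingers":-1},{"slide":[-0.012,0,0],"delta_rot":[0,0,0],"fingers":-1}]'

```text
time_s: 52.65
tcp_pos: [0.6955, -0.1227, 0.0466]
eef_rot: [180.0, 0.0, -84.8]
contact_force: [1.6, -2.5, 1.7]
gripper_width: -0.0
gripper_force: 1.6
```

Emit:
play_rows --rows '[{"slide":[-0.01,0,0],"delta_rot":[0,0,0],"fingers":-1}]'

```text
time_s: 52.78
tcp_pos: [0.6954, -0.1213, 0.0467]
eef_rot: [-180.0, 0.0, -84.8]
contact_force: [2.2, -2.6, 2.1]
gripper_width: 0.0004
gripper_force: 1.5
```

Emit:
play_rows --rows '[{"slide":[-0.01,0,0],"delta_rot":[0,0,0],"fingers":-1}]'

```text
time_s: 52.9
tcp_pos: [0.6954, -0.1205, 0.0467]
eef_rot: [-180.0, -0.0, -84.8]
contact_force: [2.5, -11.1, -0.0]
gripper_width: 0.0004
gripper_force: 5.4
```

```bash
python3 st.py
```

```text
t 52.9 bay mm [ -57.7 -157.8] z 46.7 rpy [-1.800e+02 -5.000e-02 -8.483e+01] F bay [  1.5 -11.3] -0.0
```

Emit:
play_rows --rows '[{"slide":[0.03,0,0],"delta_rot":[0,0,0],"fingers":-1},{"slide":[0.1,0,0],"delta_rot":[0,0,0],"fingers":-1},{"slide":[0.1,0,0],"delta_rot":[0,0,0],"fingers":-1},{"slide":[0,0,-0.35],"delta_rot":[0,0,0],"fingers":-1},{"slide":[0,0,-0.35],"delta_rot":[0,0,0],"fingers":-1},{"slide":[0.2,0.3,-0.1],"delta_rot":[0,0,0],"fingers":-1},{"slide":[0.2,0.3,-0.1],"delta_rot":[0,0,0],"fingers":-1},{"slide":[0.2,0.3,0],"delta_rot":[0,0,0],"fingers":-1}]'

```text
time_s: 53.9
tcp_pos: [0.5711, -0.2578, 0.1832]
eef_rot: [-179.9, -0.0, -84.9]
contact_force: [0.3, -0.8, -0.2]
gripper_width: 0.0004
gripper_force: 0.0
```

Emit:
play_rows --rows '[{"slide":[0.2,0.3,0],"delta_rot":[0,0,0],"fingers":-1},{"slide":[0.3,0.2,0],"delta_rot":[0,0,0],"fingers":-1},{"slide":[0.3,0,0],"delta_rot":[0,0,0],"fingers":-1},{"slide":[0,0,0],"delta_rot":[0,0,0],"fingers":-1}]'

```text
time_s: 54.4
tcp_pos: [0.507, -0.3856, 0.1813]
eef_rot: [180.0, 0.0, -85.1]
contact_force: [-0.9, 0.5, 0.0]
gripper_width: 0.0006
gripper_force: 0.0
```

```bash
python3 track.py; python3 - <<'E'
from plant import r
import cv2,numpy as np
a=r.capture("scene")["image"][170:260,200:345];b=r.capture("side")["image"][160:250,210:330]
f=lambda i:cv2.resize(i,(int(i.shape[1]*300/90),300),interpolation=cv2.INTER_CUBIC)
A,B=f(a),f(b);W=max(A.shape[1],B.shape[1])
p=lambda i:cv2.copyMakeBorder(i,0,0,0,W-i.shape[1],cv2.BORDER_CONSTANT)
cv2.imwrite("pics/p4.png",np.vstack([p(A),p(B)]))
E
```

```text
t 54.4 bay mm [-269.  -405.1] z 181.3 rpy [179.98   0.   -85.08] F bay [-0.8  0.6] 0.0
box bay mm [-65.1  -1.1] yaw 0.25 cost 6.77
FL [ -0.7 139.2]  FR [   0.6 -140.8]  NL [-130.7  138.6]  NR [-129.4 -141.4]  
box bay mm [-65.4  -1.5] yaw -0.08 cost 17.63
FL [ -0.2 138.4]  FR [  -0.6 -141.6]  NL [-130.2  138.6]  NR [-130.6 -141.4]  
box bay mm [-65.3  -1.4] yaw 0.06 cost 24.45
FL [ -0.4 138.7]  FR [-1.000e-01 -1.413e+02]  NL [-130.4  138.6]  NR [-130.1 -141.4]
```

View pics/p4.png

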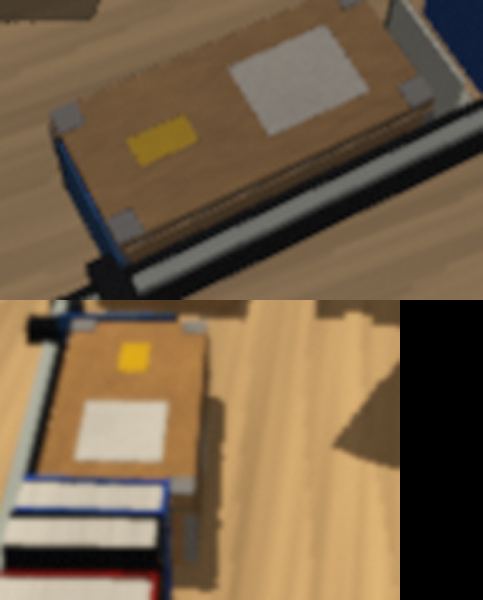

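The box sits parallel and against the stop, from (120,250) to (435,105) in the top crop. Its corners fit to within 0.4 mm of home. The blue support lies along its right end, from (60,150) to (120,265), and the arm is clear, so I'm handing in.

```bash
python3 -c "
from plant import r
print(r.close_job())"
```

```text
the job is handed in; nothing more can be done
None
```

The job is handed in, with no verdict returned: the camera fit puts the box square and within about 1 mm of the back stop, the support is against its right end and the arm is clear, but one push that did not move the box read about 19 N forward (near 21 N in total) at the wrist against the 20 N limit.

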